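# Load the drying bench and start it

### The arm

A 6-joint arm with a two-finger parallel gripper is mounted at the origin on the work surface. World frame = base frame: x ahead of the robot, y to its left, z up, the work surface at z = 0. Lengths are in m, angles in rad, forces in N, time in s.
With the tool pointing down it reaches from about 0.25 to 0.775 m from the base axis. Payload 4 kg.
Tool frame: the origin (TCP) lies at the very end of the fingers, on their centre line; the grasp point (between the pads) lies 19 mm behind it (robot.hold_point_z is the distance from the TCP to the grasp point, in m); z points along the fingers, y is the line along which they close (so a half turn about z gives the same grasp; the last joint's range is limited). The gripper opens to 94 mm and grips with 3 to 60 N. Pads are 16 mm wide; open, the fingers measure 119 mm over their backs; the gripper's body (75 mm by 177 mm) begins 78 mm behind the grasp point.
Start: joints at [1.085, 0.087, 1.371, -0, 1.684, -0.103], TCP at [0.205, 0.51, 0.206] pointing down, gripper open.
Joint ranges: [-3.1, 3.1], [-0.76, 2.03], [0.27, 2.55], [-1.08, 4.22], [0.17, 2.65], [-2.57, 2.57]. Speed limits (rad/s): [2.79, 2.79, 3.14, 3.14, 3.14, 3.14].

### API

Orientations are given as [roll, pitch, yaw] about the fixed x, y, z axes, in that order (R = Rz(yaw) Ry(pitch) Rx(roll)).
In Python, from bench import robot gives the robot as it stands.
- The arm moves only by the tool carry_out, never from a script. Its argument "steps" is a list of rows, each a list of 3 entries, a list of its own where there are three numbers: the shift along the tool's x, y, z in m, then the turn about the tool's z in units of 10 degrees (1.0 is 10 degrees), then the closure, from -1 (fully open) to 1 (shut). In form: [[[tx, ty, tz], roll, jaw], ...]. A call has 1 to 10 rows; each row is the pose to reach, as a shift and turn from the pose commanded when the call began, along the tool's axes at that moment; what a row does not reach only later rows make up. A row lasts 1/8 s, in which the tool goes at most 62.5 mm and 10.7 degrees, less where a joint would pass 70% of its speed; a pose out of reach is approached as far as the arm can. A call with a gripper value outside its range is refused whole. The fingers move at their own pace and stop on an object; the grip force is fixed at half the most. Time passes only in rows, so rows that repeat a pose let the fingers close. It gives the time, the measured TCP pose, the force, the opening and the grip force at its end, in the units of the state.
- robot.get_obs(): the state, without advancing time (a new reading comes with each control period).
- robot.snapshot(name): name is "side" or "top"; returns a dict with "image" (480x640x3 uint8, red, green, blue), "z_map" (480x640 float32, m along the optical axis (not along the pixel's ray), 0 where there is no reading), "mtx" (3x3 intrinsics, pixels), "R" (3x3) and "t" (3): a world point X has camera coordinates R X + t. Camera axes: x right, y down, z forward; pixel columns grow to the right and rows downward; lengths in m; the calibration is good to about 2 mm. A picture is of the moment at which its call begins.
- robot.close_job(): hands the job in; it is judged then, once.
The state is a dict: "time": time; "joint_positions": joint angles; "qvel": joint speeds; "joint_torque": joint torques, N m; "tool_pos": TCP position; "ee_rot": TCP orientation; "wrist_force": force on the tool from outside, world axes, zero at the start; "wrist_torque": the same for the moment, N m; "width": finger opening in m; "finger_force": force on a finger pad.
Only numpy, scipy, OpenCV 4.12 (cv2) and the standard library are available. Lean on these libraries where they do the work, as an engineer would, in place of code of your own. Each camera call takes 0.05 s, during which the arm holds its last target. There are 200 camera calls.

### The job

The washed scrapers and jar lids on the table have to be dried: lay every scraper lengthwise in the long tray and every lid in the square wire basket on the drying bench. When all are in, start the blower at the control box: lift the guard, flip the toggle beneath it fully to the rear, and let the guard drop shut over it. Do not disturb the wash bottle and the tin standing by.

Things in the scene. Friction and masses are not known exactly. Their poses are not given: they have to be found in the camera images.
- scraper0_mid (a point): a washed paste scraper lying flat, or absent (None): 170 long, 20 thick; handle 30 wide (34 wide over the collar, from 20 behind the middle to 31 in front of it), then a thin flat blade 46 wide, 4 thick and 54 long. The point is the middle of its length and thickness, on the handle's collar (grip width 34); x runs lengthwise towards the blade, z up as it lies. 40 to 85 g
- scraper1_mid (a point): a washed paste scraper lying flat, or absent (None): 170 long, 20 thick; handle 30 wide (34 wide over the collar, from 20 behind the middle to 31 in front of it), then a thin flat blade 46 wide, 4 thick and 54 long. The point is the middle of its length and thickness, on the handle's collar (grip width 34); x runs lengthwise towards the blade, z up as it lies. 40 to 85 g
- scraper2_mid (a point): a washed paste scraper lying flat, or absent (None): 170 long, 20 thick; handle 30 wide (34 wide over the collar, from 20 behind the middle to 31 in front of it), then a thin flat blade 46 wide, 4 thick and 54 long. The point is the middle of its length and thickness, on the handle's collar (grip width 34); x runs lengthwise towards the blade, z up as it lies. 40 to 85 g
- scraper3_mid (a point): a washed paste scraper lying flat, or absent (None): 170 long, 20 thick; handle 30 wide (34 wide over the collar, from 20 behind the middle to 31 in front of it), then a thin flat blade 46 wide, 4 thick and 54 long. The point is the middle of its length and thickness, on the handle's collar (grip width 34); x runs lengthwise towards the blade, z up as it lies. 40 to 85 g
- lid0_mid (a point): a washed screw lid of a paste jar, or absent (None): a solid flat white disc, diameter 64, 20 thick, lying flat. The point is its centre, half-way up; z is the disc's axis. 25 to 50 g. At the start the things to be dried lie in two columns 210 apart in world y, 85 apart in world x within a column, the scrapers about along y
- lid1_mid (a point): a washed screw lid of a paste jar, or absent (None): a solid flat white disc, diameter 64, 20 thick, lying flat. The point is its centre, half-way up; z is the disc's axis. 25 to 50 g. At the start the things to be dried lie in two columns 210 apart in world y, 85 apart in world x within a column, the scrapers about along y
- lid2_mid (a point): a washed screw lid of a paste jar, or absent (None): a solid flat white disc, diameter 64, 20 thick, lying flat. The point is its centre, half-way up; z is the disc's axis. 25 to 50 g. At the start the things to be dried lie in two columns 210 apart in world y, 85 apart in world x within a column, the scrapers about along y
- lid3_mid (a point): a washed screw lid of a paste jar, or absent (None): a solid flat white disc, diameter 64, 20 thick, lying flat. The point is its centre, half-way up; z is the disc's axis. 25 to 50 g. At the start the things to be dried lie in two columns 210 apart in world y, 85 apart in world x within a column, the scrapers about along y
- dryer: the drying bench, fixed: a stainless plenum 250 (x) by 310 (y) by 55 high with a slotted top; a blower 130 high at its +y end; at its -y end a control box 225 by 110 by 85 high (x -125 to 100, y -265 to -155). Origin: centre of the plenum's underside, on the table; its front is -x. The tray and the basket stand on the plenum's top side by side in y, 156 apart; either may be on either side
- tray: the long sheet-steel tray on the bench, fixed: 230 (x) by 135 (y), walls 35 high and 4.5 thick, floor 4 thick. Origin: centre of its underside, 55 above the table
- basket: the square wire basket on the bench, fixed: 150 by 150, walls 50 high and 4.5 thick, floor 4 thick. Origin: centre of its underside, 55 above the table
- guard_side (a point): a point of the guard, a grey sheet-metal cover over the toggle, 75 (x) by 44 (y, over its two flat side walls) by 52 high, shut down on the control box's top (85 above the table); 250 g. The point lies mid-width, 55 in front of the hinge axis and 15 above it with the guard shut; it turns with the guard. Axes (shut): as the bench's, -x to the front
- guard_hinge (a point): centre of the guard's hinge axis, which runs along the bench's y, at the guard's rear (far) end, 15 above the control box's top. At the guard's front is a lip 16 long, 34 wide and 4 thick, its underside 19 above the box's top (shut)
- guard (a joint): opening angle of the guard, rad: 0 shut, 1.9 fully back (its front swings up and over to the far side). A light spring and its weight shut it: it drops shut by itself from below about 1.3, and stays back by itself beyond about 1.4; about 1.5 N at the front lifts it
- toggle_tip (a point): centre near the top of the toggle, a steel bat lever 41 long and 9 to 13 thick, its pivot 4 above the control box's top, 37.5 in front of the guard's hinge; this point is 37 from the pivot
- toggle (a joint): angle of the toggle, rad: near 0 off, leaning 0.42 rad towards the bench's front; 0.84 on, leaning as far to the rear (bench +x). Stays where it is left; about 1.5 N at the tip moves it
- wash_bottle: bystander: a white wash bottle, diameter 68, 200 high with its spout, standing; origin at its foot
- paste_tin: bystander: a metal tin, diameter 72, 70 high, standing; origin at its foot
There are look-alikes about, which are no part of the job. What is shaped like the part that bears scraper3_mid but brown is not meant. What is shaped like the part that bears scraper2_mid but green is not meant.

How it is judged:
By the outcome, as a careful person would: the job done as asked, in the order asked, and still so for the second after the job is handed in, with the robot touching nothing.
Of scraper0, scraper1, scraper2, scraper3, lid0, lid1, lid2, lid3 only 5 to 7 are there at a start; the rules pass over those that are not, and their reading is None.
At some moment in a run one of scraper0, scraper1, scraper2, scraper3, lid0, lid1, lid2, lid3 may be knocked a few centimetres aside while the robot is not near it.
Once in a run the grip may slacken for a moment while it holds something.
It also fails if it takes over 208 s, if anything falls off the work surface, if the arm or the gripper's body presses on something with over 40 N, if the wrist force passes 120 N, or if a joint passes its speed limit or range.

## Working session

There is one attempt and no reset: what is moved stays moved. The work goes in short steps, Python scripts to look and compute and a tool call to move; the robot and the scene stay as the last step left them, time stands still between calls to the robot, and variables do not carry over. Pictures are saved under pics/ and viewed, at most 17 in all, crops included, and the job is handed in when it is done.

Besides the shell and the picture viewer there is one more tool, called after ">>>" by a JSON object that holds its "fn" and its "kwargs". carry_out: Moves the arm, as the interface text tells. Its arguments: {"type":"object","properties":{"steps":{"type":"array","items":{"type":"array"}}},"required":["steps"]}

```bash
ls; mkdir -p pics
python3 - <<'E'
from bench import robot
import cv2,numpy as np
for n in("top","side"):
    s=robot.snapshot(n); cv2.imwrite(f"pics/{n}0.png",s["image"][:,:,::-1]); np.savez(f"{n}0.npz",**s)
    print(n,s["mtx"].tolist(),s["R"].round(3).tolist(),s["t"].round(3).tolist())
print(robot.get_obs())
E
```

```text
pics
top [[488.71487331490346, 0.0, 324.3809029952072], [0.0, 488.71487331490346, 242.0317889899959], [0.0, 0.0, 1.0]] [[0.007, -1.0, 0.014], [-0.991, -0.009, -0.132], [0.132, -0.013, -0.991]] [0.041, 0.534, 1.315]
side [[543.2505952087025, 0.0, 327.0128448595806], [0.0, 543.2505952087025, 235.81736472254275], [0.0, 0.0, 1.0]] [[0.949, -0.316, 0.012], [-0.222, -0.693, -0.686], [0.225, 0.648, -0.727]] [-0.486, 0.211, 1.208]
{'time': 0.1, 'joint_positions': array([ 1.08487631e+00,  8.78841657e-02,  1.37209506e+00, -4.05737335e-05,
        1.68362521e+00, -1.03113567e-01]), 'qvel': array([-6.11342432e-04, -1.63581058e-03, -5.51200498e-03, -2.79398859e-04,
        2.31071450e-05, -1.20675681e-03]), 'joint_torque': array([ 1.68668612e-03, -3.41251087e+01, -3.03303301e+01,  7.19541823e-02,
        3.03773058e-02, -8.69397491e-05]), 'tool_pos': array([0.20522657, 0.509733  , 0.20442365]), 'ee_rot': array([-3.13958740e+00, -1.66964018e-04,  2.75878151e+00]), 'wrist_force': array([ 0.69528646,  0.23347583, -0.89010305]), 'wrist_torque': array([0.02928653, 0.01194673, 0.04097064]), 'finger_force': 0.0, 'width': 0.0941950501021427}
```

View pics/top0.png

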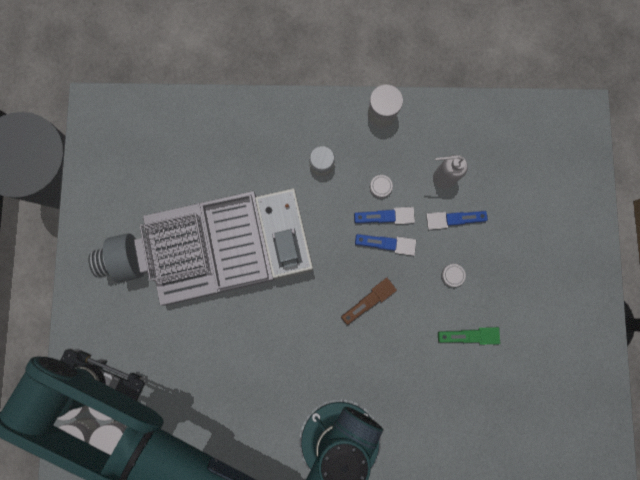

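View pics/side0.png

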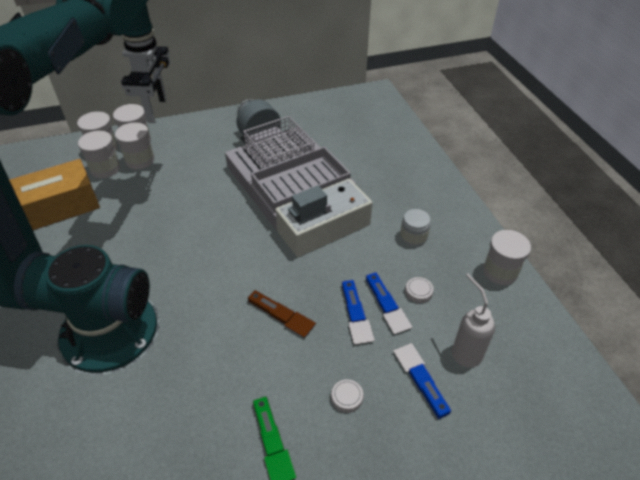

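The top view shows the candidates. There are three blue scrapers at about (384,216), (385,243) and (457,219), and look-alikes in brown (370,300) and green (468,336). The lids are at (381,186) and (454,275). The tin is at (322,158), another white can at (387,100) and the bottle at (455,168). The basket is on the blower side, the tray in the middle, and the control box with its guard at (288,248).

```bash
cat > h.py <<'E'
from bench import robot
import cv2, numpy as np
def ray(s,uv):
    d=s["R"].T@(np.linalg.inv(s["mtx"])@[uv[0],uv[1],1.]); c=-s["R"].T@s["t"]; return c,d
def plane(s,uv,z):
    c,d=ray(s,uv); return c+d*(z-c[2])/d[2]
def tri(s1,u1,s2,u2):
    c1,d1=ray(s1,u1); c2,d2=ray(s2,u2)
    k=np.linalg.lstsq(np.c_[d1,-d2],c2-c1,rcond=None)[0]
    a,b=c1+k[0]*d1,c2+k[1]*d2; return (a+b)/2,np.linalg.norm(a-b)
def proj(s,X):
    p=s["mtx"]@(s["R"]@X+s["t"]); return p[:2]/p[2]
def xyz(s):
    v,u=np.mgrid[:480,:640]; z=s["z_map"]
    p=np.stack([u,v,np.ones_like(u)],-1)@np.linalg.inv(s["mtx"]).T*z[...,None]
    return (p-s["t"])@s["R"]
def blobs(m,a0,a1):
    c,_=cv2.findContours(m.astype(np.uint8),cv2.RETR_EXTERNAL,cv2.CHAIN_APPROX_NONE)
    return [k for k in c if a0<cv2.contourArea(k)<a1]
def hsv(s): return cv2.cvtColor(s["image"],cv2.COLOR_RGB2HSV)
def blue(s):
    h=hsv(s); m=((h[...,0]>105)&(h[...,0]<130)&(h[...,1]>120)).astype(np.uint8)
    return blobs(cv2.morphologyEx(m,cv2.MORPH_CLOSE,np.ones((5,5))),150,3000)
def lids(s):
    h=hsv(s); m=(h[...,2]>150)&(h[...,1]<40)
    return [k for k in blobs(m,200,1500) if cv2.contourArea(k)/(np.pi*cv2.minEnclosingCircle(k)[1]**2)>.55]
def scrapers(s,z=.02):
    "mid and yaw of each blue handle, cast to its top plane"
    out=[]
    for k in blue(s):
        P=np.array([plane(s,p[0],z)[:2] for p in k])
        (c,(w,l),a)=cv2.minAreaRect((P*1000).astype(np.float32))
        a=np.radians(a+(90 if l>w else 0)); c=np.array(c)/1000
        u=np.array([np.cos(a),np.sin(a)]); g=hsv(s)
        def wht(e):
            q=proj(s,np.r_[c+e*.085*u,z-.008]).astype(int); p=g[q[1]-1:q[1]+2,q[0]-1:q[0]+2].reshape(-1,3).mean(0); return p[2]
        if wht(-1)>wht(1): u=-u
        out.append((c+.027*u,np.degrees(np.arctan2(u[1],u[0])),sorted([w,l]),k.reshape(-1,2).mean(0)))
    return out
def tool(T,yaw=None):
    "shift in tool axes and turn units to TCP target T (world), yaw rad"
    o=robot.get_obs(); r,p,y=o["ee_rot"]
    from scipy.spatial.transform import Rotation as Ro
    M=Ro.from_euler("xyz",[r,p,y]); d=M.inv().apply(np.array(T)-o["tool_pos"])
    t=0 if yaw is None else -((np.degrees(yaw-y)+90)%180-90)/10
    print("shift",d.round(4),"turn10",round(t,2),"q6",o["joint_positions"][5].round(2))
E
python3 - <<'E'
from h import *
S={n:dict(np.load(n+"0.npz")) for n in("top","side")}
t,s=S["top"],S["side"]
for n in S:
    print(n,[(b[0].round(4),round(b[1],1),np.round(b[2]),b[3].round()) for b in scrapers(S[n])])
    print([ (np.round(cv2.minEnclosingCircle(k)[0]),cv2.contourArea(k),plane(S[n],cv2.minEnclosingCircle(k)[0],.02).round(4)[:2]) for k in lids(S[n])])
    X=xyz(S[n])
    for nm,a,b in(("box",.08,.092),("rim",.098,.112),("plen",.05,.3)):
        m=(X[...,2]>a)&(X[...,2]<b)&(X[...,0]>.3)&(X[...,1]>.0)&(X[...,1]<.7)&(X[...,0]<.7)
        k=blobs(m,100,90000)
        for c in k:
            P=X[c[:,0,1],c[:,0,0],:2]; print(n,nm,len(c),c.reshape(-1,2).mean(0).round(),cv2.minAreaRect((P*1000).astype(np.float32)))
E
```

```text
top [(array([ 0.5346, -0.1238]), np.float64(-96.7), array([ 32., 112.]), array([376., 242.])), (array([ 0.6063, -0.329 ]), np.float64(94.2), array([ 32., 113.]), array([466., 217.])), (array([ 0.6118, -0.1223]), np.float64(-87.5), array([ 32., 111.]), array([375., 216.]))]
[(array([106., 438.]), 526.5, array([0.0103, 0.6189])), (array([454., 274.]), 246.5, array([ 0.4476, -0.3149])), (array([405., 246.]), 246.0, array([ 0.5277, -0.1803])), (array([437., 220.]), 237.5, array([ 0.601 , -0.2718])), (array([404., 215.]), 236.0, array([ 0.6144, -0.1773])), (array([381., 185.]), 316.0, array([ 0.7009, -0.115 ])), (array([322., 157.]), 345.5, array([0.7808, 0.0545])), (array([386.,  99.]), 698.5, array([ 0.9568, -0.1319]))]
top box 241 [283. 233.] ((550.9110717773438, 156.10455322265625), (225.0894012451172, 109.73800659179688), 13.656391143798828)
top rim 78 [ 96. 263.] ((464.70648193359375, 637.2421875), (46.7821159362793, 42.444889068603516), 0.4114331007003784)
top rim 177 [122. 256.] ((480.57049560546875, 579.6612548828125), (106.66532135009766, 61.038700103759766), 13.150166511535645)
[... 926 characters left out ...]
41992188), (234.54217529296875, 289.86767578125), 11.266331672668457)
side box 114 [256. 121.] ((481.930419921875, 555.1961669921875), (61.30597686767578, 128.8380584716797), 76.43948364257812)
side rim 102 [309. 210.] ((509.2146911621094, 126.22111511230469), (39.33759689331055, 106.27937316894531), 75.45294952392578)
side rim 162 [279. 138.] ((514.9588012695312, 439.7408447265625), (152.4298095703125, 159.98013305664062), 13.727288246154785)
side rim 112 [258. 114.] ((485.4422607421875, 578.4298095703125), (104.01075744628906, 63.853004455566406), 14.136495590209961)
side plen 406 [292. 173.] ((516.1048583984375, 376.3228454589844), (253.4434814453125, 565.31201171875), 13.626565933227539)
```

Run:
```python
import cv2,numpy as np
a=cv2.imread("pics/top0.png")[180:310,130:330]; cv2.imwrite("pics/c1.png",cv2.resize(a,None,fx=4,fy=4,interpolation=cv2.INTER_CUBIC))
```

```text
(no output)
```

View pics/c1.png

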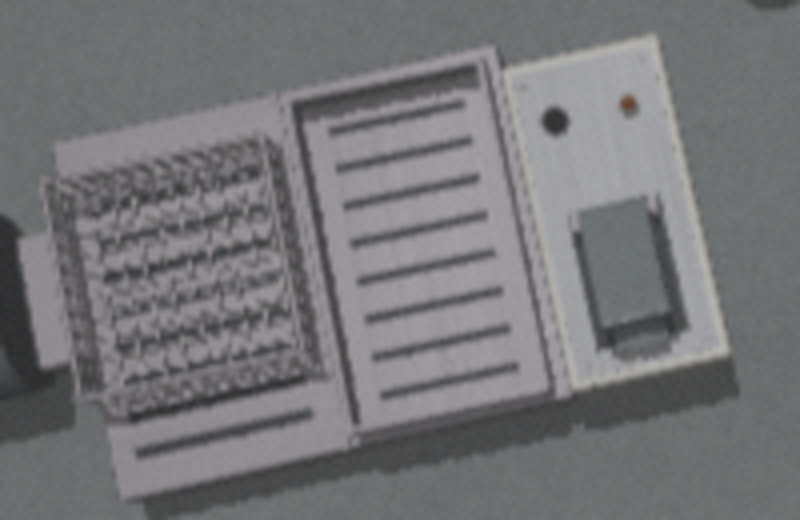

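The crop shows the empty basket at about (175,247), the tray around (236,240), and the guard at (287,248) with its lip at the front (291,266). Next I triangulate heights and locate the tray and the guard.

Run:
```python
from h import *
S={n:dict(np.load(n+"0.npz")) for n in("top","side")}
t,s=S["top"],S["side"]
B=sorted(blue(t),key=lambda k:k[:,0,0].mean()+.1*k[:,0,1].mean()); 
c=lambda k:np.array(cv2.minAreaRect(k)[0])
for bt in blue(t):
    print("scr",min((tri(t,c(bt),s,c(bs)) for bs in blue(s)),key=lambda r:r[1]))
for a,b in(((454,275.),(347,394)),((381,186.),(420,287.))):
    la=min(lids(t),key=lambda k:np.hypot(*(c(k)-a))); lb=min(lids(s),key=lambda k:np.hypot(*(c(k)-b)))
    print("lid",tri(t,c(la),s,c(lb)))
o=lambda x,y:(130+(x+.5)/4,180+(y+.5)/4)
print("tray",[plane(t,o(*p),.09).round(4)[:2] for p in((290,98),(495,48),(557,395),(355,440))])
print("guardtop",[plane(t,o(*p),.137).round(4)[:2] for p in((577,210),(645,195),(670,315),(602,330))])
X=xyz(t)
m=(X[...,2]>.128)&(X[...,2]<.145)&(X[...,1]<.25)&(X[...,1]>0)&(X[...,0]>.4)
for k in blobs(m,50,9000): P=X[k[:,0,1],k[:,0,0]]; print("guard",cv2.minAreaRect((P[:,:2]*1000).astype(np.float32)),np.median(X[m][:,2]))
m=(X[...,2]>.083)&(X[...,2]<.0965)&(X[...,1]<.40)&(X[...,1]>.2)&(X[...,0]>.3)&(X[...,0]<.7)
for k in blobs(m,50,90000): P=X[k[:,0,1],k[:,0,0]]; print("trayrim",cv2.minAreaRect((P[:,:2]*1000).astype(np.float32)))
im=s["image"][100:270,210:390,::-1]; cv2.imwrite("pics/c2.png",cv2.resize(im,None,fx=4,fy=3.5,interpolation=cv2.INTER_CUBIC))
```

```text
scr (array([ 0.53995092, -0.09818851,  0.01311176]), np.float64(0.0025878127512435523))
scr (array([ 0.61119553, -0.3587655 ,  0.01153626]), np.float64(0.0028357510435877763))
scr (array([ 0.61247816, -0.0963233 ,  0.01219834]), np.float64(0.0009352843471132924))
lid (array([ 0.44773353, -0.31572632,  0.02080734]), np.float64(0.003222145714092892))
lid (array([ 0.70194948, -0.11488047,  0.01949615]), np.float64(0.002796807142325288))
tray [array([0.6238, 0.3718]), array([0.6594, 0.2363]), array([0.4275, 0.1897]), array([0.3972, 0.3205])]
guardtop [array([0.543 , 0.1749]), array([0.5531, 0.1317]), array([0.4761, 0.1146]), array([0.4662, 0.1575])]
guard ((510.097412109375, 146.13299560546875), (76.04727935791016, 44.15745162963867), 13.851001739501953) 0.13709177275864937
trayrim ((586.30126953125, 214.9940948486328), (133.38233947753906, 32.498329162597656), 2.444357395172119)
trayrim ((528.41162109375, 286.8959045410156), (231.7981719970703, 136.4309539794922), 12.814301490783691)
```

View pics/c2.png

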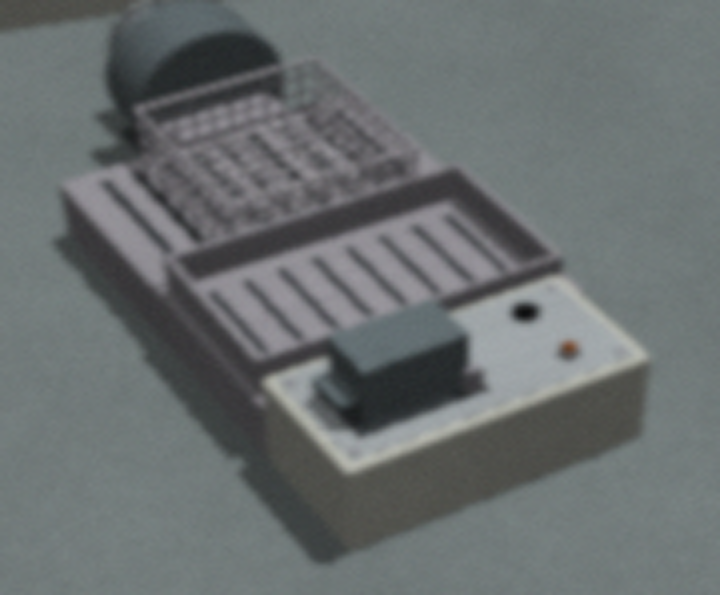

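Chosen by the description: scrapers A (376,242), C (375,216) and B (466,217), and lids L1 (454,275) and L2 (381,186). That is 5 items. The brown and green scrapers, the tin and the big can are left out. The bench is at yaw 13.6°, with the tray centre near (.528,.287), the basket near (.509,.442) and the guard hinge near (.547,.155). Scraper A comes first.

```bash
cat >> h.py <<'E'
Y=np.radians(13.6); U=np.array([np.cos(Y),np.sin(Y)]); V=np.array([-U[1],U[0]])
TRAY=np.array([.5284,.2869]); BASK=np.array([.5092,.4423]); HINGE=np.array([.5466,.1549])
def at(o,x,y,z): return np.r_[o+x*U+y*V,z]
E
python3 - <<'E'
from h import *
tool([.535,-.124,.12],np.radians(83.3))
t=dict(np.load("top0.npz")); im=t["image"][165:295,330:500,::-1]; cv2.imwrite("pics/c3.png",cv2.resize(im,None,fx=4,fy=4))
E
```

```text
shift [-0.5426 -0.4645  0.0853] turn10 7.48 q6 -0.1
```

View pics/c3.png

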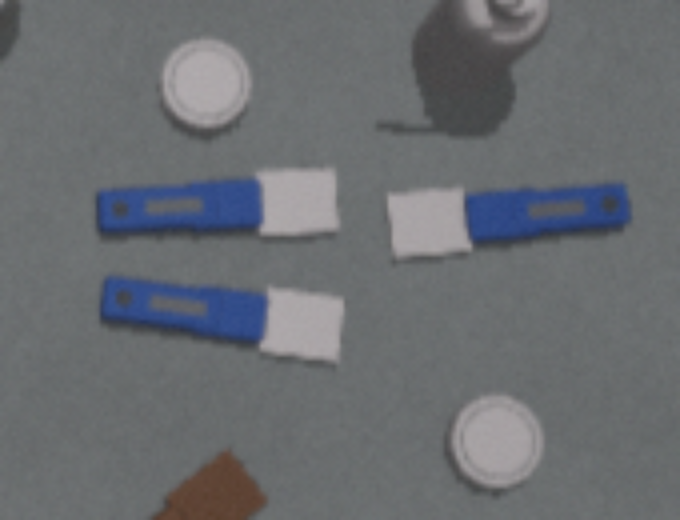

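The crop confirms three blue scrapers and two ringed lids. The brown scraper is excluded.

>>> {"fn": "carry_out", "kwargs": {"steps": [[[-0.543, -0.465, 0.0], 7.48, -0.3], [[-0.543, -0.465, 0.0], 7.48, -0.3], [[-0.543, -0.465, 0.0], 7.48, -0.3], [[-0.543, -0.465, 0.0], 7.48, -0.3], [[-0.543, -0.465, 0.0], 7.48, -0.3], [[-0.543, -0.465, 0.0], 7.48, -0.3], [[-0.543, -0.465, 0.0], 7.48, -0.3], [[-0.543, -0.465, 0.0], 7.48, -0.3], [[-0.543, -0.465, 0.0], 7.48, -0.3], [[-0.543, -0.465, 0.0], 7.48, -0.3]]}}

```text
time: 1.35
tool_pos: [0.4943, -0.0462, 0.2051]
ee_rot: [-3.141, -0.001, 1.453]
wrist_force: [0.6, -0.1, -0.0]
width: 0.0612
finger_force: 0.0
```

```bash
python3 -c "
from h import *
t=robot.snapshot('top');print([(b[0].round(4),round(b[1],1)) for b in scrapers(t)])
o=robot.get_obs();print(o['tool_pos'],o['ee_rot'],o['width'])
tool([.535,-.124,.12],np.radians(83.3))"
```

```text
[(array([ 0.6062, -0.3288]), np.float64(94.3))]
[ 0.49681667 -0.05315299  0.20400896] [3.14046084 0.00581086 1.44605971] 0.06143084930896943
shift [-0.0651  0.0466  0.0844] turn10 -0.04 q6 -0.09
```

>>> {"fn": "carry_out", "kwargs": {"steps": [[[-0.065, 0.047, 0.04], 0, -0.3], [[-0.065, 0.047, 0.1], 0, -0.3], [[-0.065, 0.047, 0.12], 0, -0.3], [[-0.065, 0.047, 0.12], 0, -0.3], [[-0.065, 0.047, 0.12], 0, -0.3]]}}

```text
time: 2.02
tool_pos: [0.5338, -0.1141, 0.087]
ee_rot: [3.14, 0.0, 1.454]
wrist_force: [0.2, -0.6, 0.3]
width: 0.0609
finger_force: 0.0
```

```bash
python3 -c "
from h import *
tool([.535,-.124,.004],np.radians(83.3));print(robot.get_obs()['tool_pos'])
s=robot.snapshot('side');print([(b[0].round(4),round(b[1],1)) for b in scrapers(s)])"
```

```text
shift [-0.0097  0.0022  0.083 ] turn10 -0.0 q6 -0.2
[ 0.53375938 -0.11409748  0.08698132]
[(array([ 0.6073, -0.3344]), np.float64(95.3)), (array([ 0.5363, -0.1281]), np.float64(-97.7)), (array([ 0.612 , -0.1273]), np.float64(-86.5))]
```

>>> {"fn": "carry_out", "kwargs": {"steps": [[[-0.011, 0.002, 0.05], 0, -0.3], [[-0.011, 0.002, 0.082], 0, -0.3], [[-0.011, 0.002, 0.082], 0, -0.3], [[-0.011, 0.002, 0.082], 0, 1], [[-0.011, 0.002, 0.082], 0, 1], [[-0.011, 0.002, 0.082], 0, 1], [[-0.011, 0.002, 0.082], 0, 1], [[-0.011, 0.002, 0.03], 0, 1], [[-0.011, 0.002, -0.03], 0, 1], [[-0.011, 0.002, -0.09], 0, 1]]}}

```text
time: 3.32
tool_pos: [0.533, -0.1252, 0.1766]
ee_rot: [-3.14, -0.0, 1.453]
wrist_force: [0.1, -0.5, -1.1]
width: 0.0335
finger_force: 29.7
```

```bash
python3 -c "
from h import *
tool(at(TRAY,0,.03,.175),Y+np.pi);print(robot.get_obs()['tool_pos'],robot.get_obs()['width'])"
```

```text
shift [ 0.4369 -0.0634  0.0019] turn10 6.97 q6 -0.22
[ 0.53302205 -0.12522624  0.17663627] 0.033451192355509134
```

>>> {"fn": "carry_out", "kwargs": {"steps": [[[0.437, -0.063, 0.0], -11.03, 1], [[0.437, -0.063, 0.0], -11.03, 1], [[0.437, -0.063, 0.0], -11.03, 1], [[0.437, -0.063, 0.0], -11.03, 1], [[0.437, -0.063, 0.0], -11.03, 1], [[0.437, -0.063, 0.0], -11.03, 1], [[0.437, -0.063, 0.0], -11.03, 1], [[0.437, -0.063, 0.0], -11.03, 1], [[0.437, -0.063, 0.0], -11.03, 1], [[0.437, -0.063, 0.0], -11.03, 1]]}}

```text
time: 4.58
tool_pos: [0.5219, 0.3162, 0.1747]
ee_rot: [-3.141, -0.002, -2.948]
wrist_force: [-0.6, -0.2, -1.2]
width: 0.0341
finger_force: 29.7
```

>>> {"fn": "carry_out", "kwargs": {"steps": [[[0.0, 0.0, 0.0], -1.0, 1], [[0.0, 0.0, 0.0], -1.0, 1]]}}

```text
time: 4.82
tool_pos: [0.5221, 0.3158, 0.1749]
ee_rot: [-3.142, -0.001, -2.782]
wrist_force: [0.2, 0.9, -0.6]
width: 0.0339
finger_force: 29.7
```

```bash
python3 -c "
from h import *
tool(at(TRAY,0,.03,.065),Y+np.pi);print(robot.get_obs()['tool_pos'],robot.get_obs()['ee_rot'],robot.get_obs()['width'])
t=robot.snapshot('top');cv2.imwrite('pics/p4.png',cv2.resize(t['image'][150:330,130:370,::-1],None,fx=3,fy=3))"
```

```text
shift [0.0005 0.0005 0.1099] turn10 0.7 q6 -1.48
[0.52206711 0.31580209 0.17493066] [-3.14155364e+00 -1.18971316e-03 -2.78245119e+00] 0.03385472432576295
```

View pics/p4.png

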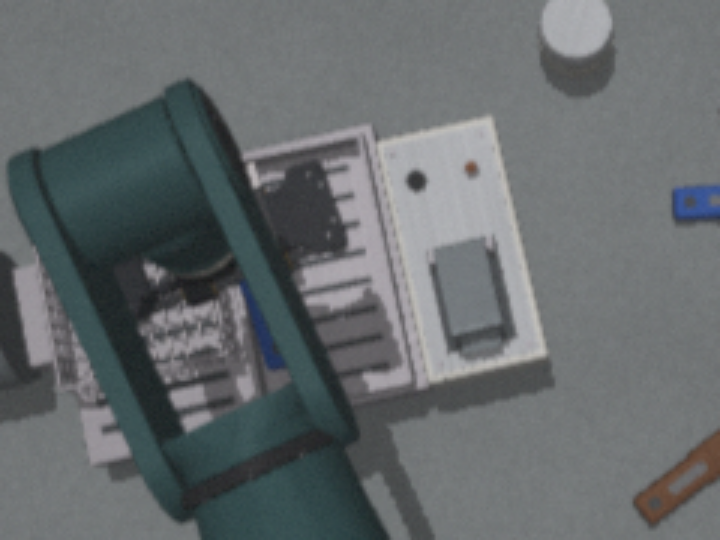

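>>> {"fn": "carry_out", "kwargs": {"steps": [[[0.0, 0.0, 0.05], 0.7, 1], [[0.0, 0.0, 0.09], 0.7, 1], [[0.0, 0.0, 0.108], 0.7, 1], [[0.0, 0.0, 0.109], 0.7, 1], [[0.0, 0.0, 0.109], 0.7, 1], [[0.0, 0.0, 0.109], 0.7, 0.16], [[0.0, 0.0, 0.109], 0.7, 0.16], [[0.0, 0.0, 0.109], 0.7, 0.16], [[0.0, 0.0, 0.08], 0.7, 0.16], [[0.0, 0.0, 0.05], 0.7, 0.16]]}}

```text
time: 6.12
tool_pos: [0.522, 0.3158, 0.1257]
ee_rot: [-3.141, -0.001, -2.903]
wrist_force: [-0.3, 0.2, -0.7]
width: 0.0397
finger_force: 0.0
```

```bash
python3 -c "
from h import *
tool(at(TRAY,0,-.01,.066),Y+np.pi);print(robot.get_obs()['tool_pos'],robot.get_obs()['ee_rot'],robot.get_obs()['width'])
s=robot.snapshot('side');cv2.imwrite('pics/p5.png',cv2.resize(s['image'][90:250,210:390,::-1],None,fx=4,fy=3.5))"
```

```text
shift [ 0.0006 -0.0395  0.0597] turn10 0.01 q6 -1.36
[0.52199827 0.31576125 0.12566817] [-3.14137517e+00 -1.32200341e-03 -2.90259240e+00] 0.039724785202173235
```

View pics/p5.png

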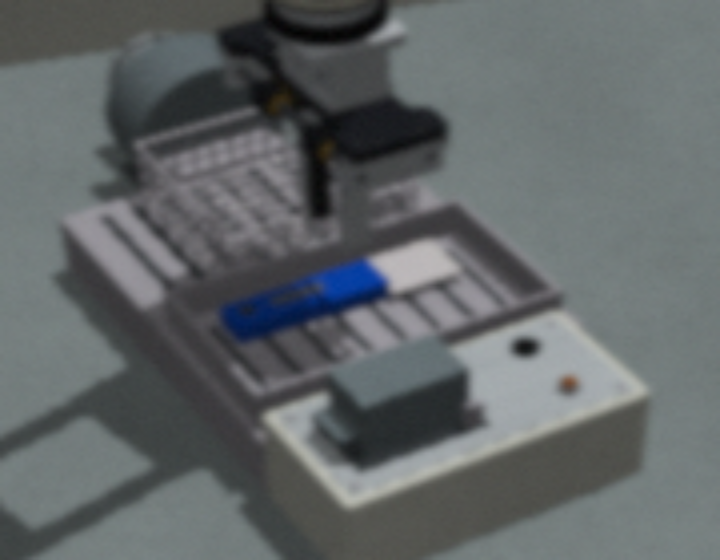

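Scraper A lies flat in the tray with its blade to the rear, at about (300,165). I'll push it against the basket-side wall.

>>> {"fn": "carry_out", "kwargs": {"steps": [[[0.0, -0.02, 0.0], 0, 1], [[0.0, -0.042, 0.0], 0, 1], [[0.0, -0.042, 0.04], 0, 1], [[0.0, -0.042, 0.058], 0, 1], [[0.0, -0.042, 0.058], 0, 1], [[0.0, -0.03, 0.058], 0, 1], [[0.0, -0.025, 0.058], 0, 1], [[0.0, -0.0205, 0.058], 0, 1], [[0.0, -0.0205, 0.058], 0, 1]]}}

```text
time: 7.3
tool_pos: [0.5274, 0.2968, 0.0681]
ee_rot: [3.141, 0.001, -2.902]
wrist_force: [-0.9, 0.7, -1.1]
width: 0.0005
finger_force: 0.0
```

>>> {"fn": "carry_out", "kwargs": {"steps": [[[0.0, -0.002, 0.0], 0, 1], [[0.0, -0.003, -0.06], 0, 1], [[0.0, -0.003, -0.12], 0, 1], [[0.0, -0.003, -0.12], 0, 1]]}}

```text
time: 7.8
tool_pos: [0.5311, 0.2942, 0.1951]
ee_rot: [3.139, 0.014, -2.903]
wrist_force: [-0.5, -0.1, 0.8]
width: 0.0005
finger_force: 0.0
```

```bash
python3 -c "
from h import *
tool([.612,-.125,.12],np.radians(92.5))
s=robot.snapshot('side');print([(b[0].round(4),round(b[1],1)) for b in scrapers(s)])
print([((b[0]-TRAY)@U,(b[0]-TRAY)@V,b[1]-13.6) for b in scrapers(s,.079)])"
```

```text
shift [ 0.0215 -0.4267  0.0738] turn10 -7.88 q6 -1.4
[(array([ 0.6071, -0.3342]), np.float64(95.3)), (array([ 0.612 , -0.1259]), np.float64(-86.5)), (array([0.5344, 0.3854]), np.float64(12.7))]
[(np.float64(-0.09665384956360494), np.float64(-0.6415302792099095), np.float64(81.67764081954957)), (np.float64(-0.046631188597113786), np.float64(-0.4550888354369802), np.float64(-100.10504899024964)), (np.float64(-0.0025346669789225095), np.float64(0.0314790468418802), np.float64(-0.9286485671997067))]
```

>>> {"fn": "carry_out", "kwargs": {"steps": [[[0.02, -0.427, 0.0], 10.1, -0.3], [[0.02, -0.427, 0.0], 10.1, -0.3], [[0.02, -0.427, 0.0], 10.1, -0.3], [[0.02, -0.427, 0.0], 10.1, -0.3], [[0.02, -0.427, 0.0], 10.1, -0.3], [[0.02, -0.427, 0.0], 10.1, -0.3], [[0.02, -0.427, 0.0], 10.1, -0.3], [[0.02, -0.427, 0.0], 10.1, -0.3], [[0.02, -0.427, 0.07], 10.1, -0.3], [[0.02, -0.427, 0.1], 10.1, -0.3]]}}

```text
time: 9.1
tool_pos: [0.6068, -0.1262, 0.0818]
ee_rot: [-3.135, -0.003, 1.614]
wrist_force: [-0.2, -0.5, -0.3]
width: 0.061
finger_force: 0.0
```

```bash
python3 -c "
from h import *
s=robot.snapshot('side')
tool([.612,-.125,.004],np.radians(92.5));print(robot.get_obs()['tool_pos'])
print([(b[0].round(4),round(b[1],1)) for b in scrapers(s)])
t=robot.snapshot('top')
print([(b[2],b[3],(b[0]-TRAY)@U,(b[0]-TRAY)@V,b[1]-13.6) for b in scrapers(t,.079)])"
```

```text
shift [-0.0007  0.0096  0.0717] turn10 -0.01 q6 -0.34
[ 0.60357045 -0.12510999  0.07586015]
[(array([ 0.6073, -0.3344]), np.float64(95.3)), (array([ 0.6117, -0.1328]), np.float64(-86.5)), (array([0.4597, 0.3714]), np.float64(-168.8))]
[([31.659183502197266, 112.63640594482422], array([221.50505051, 254.37373737]), np.float64(-0.0019278748600798385), np.float64(0.03944130399209384), np.float64(-0.37052307128906214)), ([31.28595542907715, 107.66243743896484], array([465.88172043, 217.47311828]), np.float64(-0.0840867703837184), np.float64(-0.6497120757855172), np.float64(-99.18313655853271))]
```

>>> {"fn": "carry_out", "kwargs": {"steps": [[[0.0, 0.008, 0.03], 0, -0.3], [[0.0, 0.008, 0.06], 0, -0.3], [[0.0, 0.008, 0.07], 0, -0.3], [[0.0, 0.008, 0.071], 0, -0.3], [[0.0, 0.008, 0.071], 0, 1], [[0.0, 0.008, 0.071], 0, 1], [[0.0, 0.008, 0.071], 0, 1], [[0.0, 0.008, 0.071], 0, 1], [[0.0, 0.008, 0.01], 0, 1], [[0.0, 0.008, -0.05], 0, 1]]}}

```text
time: 10.45
tool_pos: [0.6168, -0.1258, 0.1374]
ee_rot: [-3.139, -0.001, 1.618]
wrist_force: [0.8, -0.9, -0.8]
width: 0.0325
finger_force: 29.7
```

>>> {"fn": "carry_out", "kwargs": {"steps": [[[0.0, 0.0, -0.06], 0, 1], [[0.0, 0.0, -0.06], 0, 1]]}}

```text
time: 10.7
tool_pos: [0.6208, -0.1269, 0.2053]
ee_rot: [3.128, 0.004, 1.618]
wrist_force: [0.0, 0.6, -1.3]
width: 0.0325
finger_force: 29.7
```

```bash
python3 -c "
from h import *
tool(at(TRAY,0,-.03,.18),Y+np.pi);print(robot.get_obs()['tool_pos'],robot.get_obs()['width'],robot.get_obs()['finger_force'])"
```

```text
shift [ 0.3883 -0.0674  0.0227] turn10 7.91 q6 -0.34
[ 0.62077009 -0.1268581   0.20533214] 0.03246257271132813 29.741409213092993
```

>>> {"fn": "carry_out", "kwargs": {"steps": [[[0.385, -0.065, 0.0], -10.09, 1], [[0.385, -0.065, 0.0], -10.09, 1], [[0.385, -0.065, 0.0], -10.09, 1], [[0.385, -0.065, 0.0], -10.09, 1], [[0.385, -0.065, 0.0], -10.09, 1], [[0.385, -0.065, 0.0], -10.09, 1], [[0.385, -0.065, 0.0], -10.09, 1], [[0.385, -0.065, 0.0], -10.09, 1], [[0.385, -0.065, 0.0], -10.09, 1], [[0.385, -0.065, 0.03], -10.09, 1]]}}

```text
time: 11.95
tool_pos: [0.5355, 0.2561, 0.1682]
ee_rot: [3.141, 0.004, -2.901]
wrist_force: [-0.6, -0.4, -0.6]
width: 0.0324
finger_force: 29.7
```

>>> {"fn": "carry_out", "kwargs": {"steps": [[[0.0, 0.0, 0.0], 0, 1], [[0.0, 0.0, 0.0], 0, 1]]}}

```text
time: 12.2
tool_pos: [0.5343, 0.2553, 0.167]
ee_rot: [3.142, -0.001, -2.905]
wrist_force: [-0.1, -0.0, -1.2]
width: 0.0325
finger_force: 29.7
```

```bash
python3 -c "
from h import *
tool(at(TRAY,0,-.03,.065),Y+np.pi);print(robot.get_obs()['tool_pos'],robot.get_obs()['width'],robot.get_obs()['finger_force'])
t=robot.snapshot('top')
print([(b[2],b[3],(b[0]-TRAY)@U,(b[0]-TRAY)@V,b[1]-13.6) for b in scrapers(t,.079)])
s=robot.snapshot('side')
print([(b[2],b[3],(b[0]-TRAY)@U,(b[0]-TRAY)@V,b[1]-13.6) for b in scrapers(s,.17)])
"
```

```text
shift [-0.0018  0.0021  0.102 ] turn10 -0.01 q6 -1.46
[0.53434563 0.25533916 0.16703997] 0.03245507676081865 29.74177846353996
[([62.0075798034668, 114.91815948486328], array([238.27731092, 260.03361345]), np.float64(-0.027044504569963403), np.float64(-0.01633609744770585), np.float64(-14.992440795898442)), ([30.8986759185791, 107.9430160522461], array([465.89247312, 217.50537634]), np.float64(-0.07568026202375105), np.float64(-0.5965237692210467), np.float64(80.69288005828858))]
[([31.974512100219727, 99.57292938232422], array([429.59166667, 390.58333333]), np.float64(-0.13834047458387996), np.float64(-0.6713460404476177), np.float64(81.6655372619629)), ([96.84199523925781, 171.94395446777344], array([290.88108108, 171.91891892]), np.float64(-0.03679357806555662), np.float64(-0.05325032574599157), np.float64(35.70379104614258))]
```

>>> {"fn": "carry_out", "kwargs": {"steps": [[[-0.002, 0.002, 0.05], 0, 1], [[-0.002, 0.002, 0.09], 0, 1], [[-0.002, 0.002, 0.1], 0, 1], [[-0.002, 0.002, 0.101], 0, 1], [[-0.002, 0.002, 0.101], 0, 1], [[-0.002, 0.002, 0.101], 0, 0.18], [[-0.002, 0.002, 0.101], 0, 0.18], [[-0.002, 0.002, 0.101], 0, 0.18], [[-0.002, 0.002, 0.07], 0, 0.18], [[-0.002, 0.002, 0.035], 0, 0.18]]}}

```text
time: 13.55
tool_pos: [0.5365, 0.2578, 0.1347]
ee_rot: [3.141, 0.002, -2.905]
wrist_force: [1.1, 0.2, -0.2]
width: 0.0386
finger_force: 0.0
```

>>> {"fn": "carry_out", "kwargs": {"steps": [[[0.0, 0.0, 0.0], 0, 1], [[0.0, 0.0, 0.0], 0, 1]]}}

```text
time: 13.8
tool_pos: [0.536, 0.2578, 0.1322]
ee_rot: [3.141, 0.0, -2.905]
wrist_force: [-0.6, 0.3, -1.4]
width: 0.0219
finger_force: 0.0
```

```bash
python3 -c "
from h import *
tool(at(TRAY,0,.007,.068),Y+np.pi);print(robot.get_obs()['tool_pos'],robot.get_obs()['width'])
t=robot.snapshot('top')
print([(b[2],b[3],(b[0]-TRAY)@U,(b[0]-TRAY)@V,b[1]-13.6) for b in scrapers(t,.079)])
t=robot.snapshot('side');cv2.imwrite('pics/p6.png',cv2.resize(t['image'][90:250,210:390,::-1],None,fx=4,fy=3.5))
"
```

```text
shift [0.0006 0.037  0.0642] turn10 -0.0 q6 -1.45
[0.53598629 0.25781074 0.13222033] 0.021903666138328396
[([63.383140563964844, 106.48218536376953], array([240.02307692, 260.51538462]), np.float64(-0.08072078955085166), np.float64(-0.0044583225516308216), np.float64(-191.74198529720306)), ([30.87713623046875, 107.61135864257812], array([465.88172043, 217.46236559]), np.float64(-0.07549237867375234), np.float64(-0.596397788711069), np.float64(80.57708063125611))]
```

View pics/p6.png

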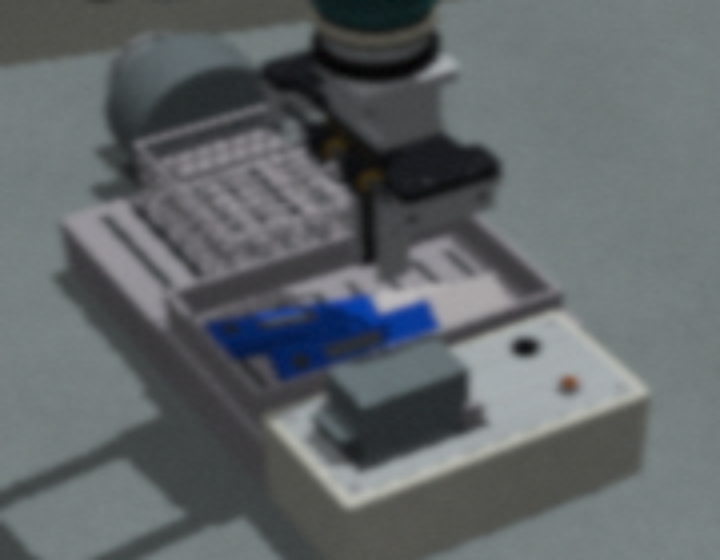

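The two scrapers now appear close together, and A may be turned. I'll move towards B and look from above.

```bash
python3 -c "
from h import *
tool([.606,-.331,.12],np.radians(94.3))"
```

```text
shift [ 0.0694 -0.5887  0.0111] turn10 -8.07 q6 -1.45
```

>>> {"fn": "carry_out", "kwargs": {"steps": [[[0.0, 0.0, -0.06], 0, 0], [[0.0, -0.06, -0.06], 1, 0], [[0.0, -0.3, -0.06], 10, 0], [[0.0, -0.3, -0.06], 10, 0], [[0.0, -0.3, -0.06], 10, 0], [[0.0, -0.3, -0.06], 10, 0], [[0.0, -0.3, -0.06], 10, 0], [[0.0, -0.3, -0.06], 10, 0], [[0.0, -0.3, -0.06], 10, 0], [[0.0, -0.3, -0.06], 10, 0]]}}

```text
time: 15.15
tool_pos: [0.6059, -0.0338, 0.1903]
ee_rot: [-3.138, -0.001, 1.698]
wrist_force: [0.2, 0.1, 0.4]
width: 0.0473
finger_force: 0.0
```

```bash
python3 -c "
from h import *
t=robot.snapshot('top')
print(robot.get_obs()['tool_pos'],robot.get_obs()['ee_rot'])
print([(b[2],b[3],(b[0]-TRAY)@U,(b[0]-TRAY)@V,b[1]-13.6) for b in scrapers(t,.079)])
cv2.imwrite('pics/p7.png',cv2.resize(t['image'][180:310,180:330,::-1],None,fx=5,fy=4.5))
"
```

```text
[ 0.60595749 -0.03373074  0.19040239] [-3.13844067e+00 -1.00039457e-03  1.69418285e+00]
[([74.09544372558594, 141.4286651611328], array([242.97093023, 254.63953488]), np.float64(-0.011896580563799573), np.float64(-0.024234409347049887), np.float64(-11.74199686050415)), ([31.219770431518555, 107.61138153076172], array([465.88172043, 217.48387097]), np.float64(-0.07549265736680175), np.float64(-0.5963977597924872), np.float64(80.57728185653687))]
```

View pics/p7.png

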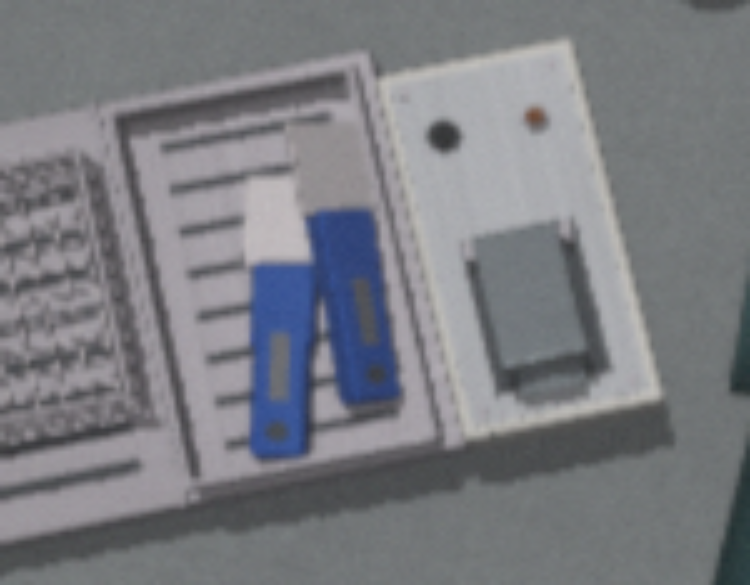

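The picture shows that A was knocked towards the middle. Its handle runs (280,265)–(280,455) in the crop, and its blade sits partly under C's blade at (320,170). I'll drag A by its free tail back to the left wall.

```bash
python3 -c "
from h import *
t=robot.snapshot('top')
for n,c in(('A',[(252,455),(305,455),(255,265),(312,262)]),('C',[(346,405),(400,402),(313,212),(372,210)])):
    P=np.array([plane(t,(180+x/5,180+y/4.5),.079)[:2] for x,y in c]); a=(P[0]+P[1])/2;b=(P[2]+P[3])/2;u=(b-a)/np.linalg.norm(b-a)
    m=a+.085*u
    print(n,'tail',a,'len',np.linalg.norm(b-a),'yaw',np.degrees(np.arctan2(u[1],u[0])),'tray tail',(a-TRAY)@U,(a-TRAY)@V,'mid',(m-TRAY)@U,(m-TRAY)@V)
    if n=='A': tool(np.r_[a+.016*u,.15],np.arctan2(u[1],u[0])); print(a+.016*u)
X=xyz(t); o=lambda x,y:X[int(180+y/4.5),int(180+x/5),2].round(4)
print('z C',[o(*p) for p in((330,150),(350,190),(350,240),(370,380))],'A',[o(*p) for p in((270,200),(280,300),(278,440))])
"
```

```text
A tail [0.42151028 0.27933922] len 0.11332706515587408 yaw 0.42436376555134714 tray tail -0.10567050073551085 0.017785496791134045 mid -0.022908047874091873 -0.0015891360147128053
shift [ 0.3328 -0.1251  0.0413] turn10 -8.28 q6 -0.28
[0.43750984 0.27945773]
C tail [0.45213142 0.23037119] len 0.11612882539970863 yaw 9.547368918878773 tray tail -0.08742238526257715 -0.03700983965587924 mid -0.002634923334017298 -0.04301702699381248
z C [np.float64(0.0752), np.float64(0.0736), np.float64(0.0843), np.float64(0.0815)] A [np.float64(0.069), np.float64(0.0785), np.float64(0.08)]
```

>>> {"fn": "carry_out", "kwargs": {"steps": [[[0.333, -0.125, 0.0], -8.28, 0.15], [[0.333, -0.125, 0.0], -8.28, 0.15], [[0.333, -0.125, 0.0], -8.28, 0.15], [[0.333, -0.125, 0.0], -8.28, 0.15], [[0.333, -0.125, 0.0], -8.28, 0.15], [[0.333, -0.125, 0.0], -8.28, 0.15], [[0.333, -0.125, 0.0], -8.28, 0.15], [[0.333, -0.125, 0.0], -8.28, 0.15], [[0.333, -0.125, 0.04], -8.28, 0.15], [[0.333, -0.125, 0.04], -8.28, 0.15]]}}

```text
time: 16.5
tool_pos: [0.4357, 0.2784, 0.1483]
ee_rot: [-3.138, -0.008, -3.131]
wrist_force: [-0.6, 0.1, -0.3]
width: 0.0398
finger_force: 0.0
```

>>> {"fn": "carry_out", "kwargs": {"steps": [[[0.0, 0.0, 0.0], 0, 0.15], [[0.0, 0.0, 0.0], 0, 0.15]]}}

```text
time: 16.75
tool_pos: [0.4392, 0.28, 0.1541]
ee_rot: [3.14, 0.002, -3.133]
wrist_force: [-0.5, -0.8, -0.2]
width: 0.0402
finger_force: 0.0
```

```bash
python3 -c "
from h import *
tool([.4375,.2795,.065],np.radians(180.4));o=robot.get_obs();print(o['tool_pos'],o['ee_rot'])"
```

```text
shift [ 0.0019 -0.0006  0.0891] turn10 0.01 q6 -1.12
[0.43920248 0.2799868  0.15413465] [ 3.14032175e+00  2.46847924e-03 -3.13311708e+00]
```

>>> {"fn": "carry_out", "kwargs": {"steps": [[[0.002, -0.001, 0.05], 0, 0.15], [[0.002, -0.001, 0.08], 0, 0.15], [[0.002, -0.001, 0.088], 0, 0.15], [[0.002, -0.001, 0.088], 0, 0.15], [[0.002, -0.001, 0.088], 0, 1], [[0.002, -0.001, 0.088], 0, 1], [[0.002, -0.001, 0.088], 0, 1], [[0.002, -0.001, 0.088], 0, 1]]}}

```text
time: 17.75
tool_pos: [0.4372, 0.2791, 0.0656]
ee_rot: [3.14, 0.002, -3.134]
wrist_force: [0.7, 0.6, 3.4]
width: 0.0295
finger_force: 29.9
```

```bash
python3 -c "
from h import *
tool(at(TRAY,-.078,.034,.065),Y+np.pi);o=robot.get_obs();print(o['tool_pos'],o['ee_rot'],o['width'])"
```

```text
shift [-0.0076  0.0225  0.0006] turn10 -1.31 q6 -1.12
[0.43719251 0.27909362 0.06556621] [ 3.14029429e+00  2.39488621e-03 -3.13360113e+00] 0.029514804131110194
```

>>> {"fn": "carry_out", "kwargs": {"steps": [[[-0.002, 0.006, 0.0], -0.3, 1], [[-0.004, 0.011, 0.0], -0.65, 1], [[-0.006, 0.017, 0.0], -1.0, 1], [[-0.008, 0.0215, 0.0], -1.31, 1], [[-0.008, 0.0215, 0.0], -1.31, 1], [[-0.008, 0.0215, 0.0], -1.31, 0.3], [[-0.008, 0.0215, 0.0], -1.31, 0.3], [[-0.008, 0.0215, 0.0], -1.31, 0.3], [[-0.008, 0.0215, -0.06], -1.31, 0.3], [[-0.008, 0.0215, -0.12], -1.31, 0.3]]}}

```text
time: 19.0
tool_pos: [0.4433, 0.2998, 0.1845]
ee_rot: [-3.141, -0.003, -2.905]
wrist_force: [1.5, 0.2, 0.1]
width: 0.0328
finger_force: 0.0
```

```bash
python3 -c "
from h import *
o=robot.get_obs();print(o['tool_pos'],o['ee_rot'],o['width'])
tool(at(TRAY,0.02,0,.185),Y+np.pi)
t=robot.snapshot('side')
print([(b[2],b[3],(b[0]-TRAY)@U,(b[0]-TRAY)@V,b[1]-13.6) for b in scrapers(t,.079)])
cv2.imwrite('pics/p8.png',cv2.resize(t['image'][100:230,230:370,::-1],None,fx=5,fy=4.5))
"
```

```text
[0.44325289 0.29978975 0.1844772 ] [-3.14102511 -0.00318606 -2.90510487] 0.03275566691458302
shift [-0.0998 -0.0325 -0.0008] turn10 -0.01 q6 -1.32
[([35.533119201660156, 110.01051330566406], array([429.58333333, 390.58333333]), np.float64(-0.09655416899112126), np.float64(-0.6414461812874327), np.float64(82.34679784774782)), ([99.99784088134766, 126.30238342285156], array([288.34351145, 180.89312977]), np.float64(-0.006372316535606719), np.float64(-0.00039969488227366745), np.float64(1.3723882675170902))]
```

View pics/p8.png

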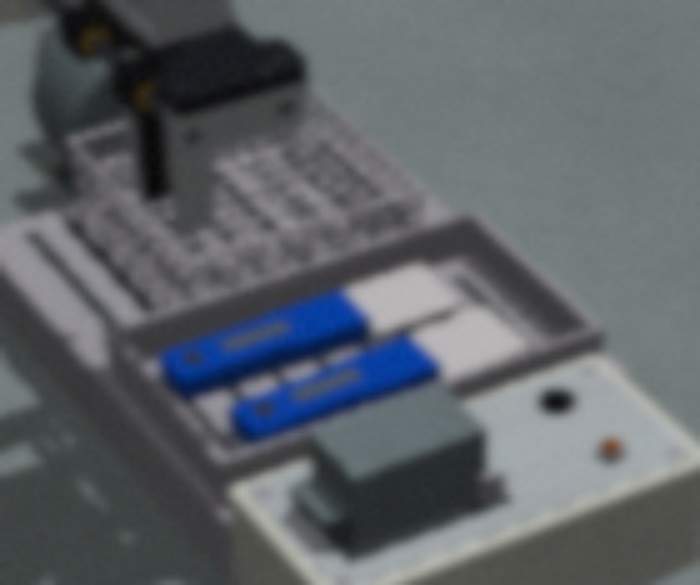

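A and C now lie flat and apart. I'll lower the closed fingers between them, then open slightly to seat both against the walls.

>>> {"fn": "carry_out", "kwargs": {"steps": [[[-0.05, -0.02, 0.0], 0, 1], [[-0.088, -0.0355, 0.0], 0, 1], [[-0.088, -0.0355, 0.0], 0, 1], [[-0.088, -0.0355, 0.06], 0, 1], [[-0.088, -0.0355, 0.1], 0, 1], [[-0.088, -0.0355, 0.116], 0, 1], [[-0.088, -0.0355, 0.116], 0, 1]]}}

```text
time: 19.92
tool_pos: [0.5375, 0.2891, 0.0741]
ee_rot: [3.137, 0.004, -2.904]
wrist_force: [-6.4, 0.2, 16.6]
width: 0.0006
finger_force: 6.4
```

>>> {"fn": "carry_out", "kwargs": {"steps": [[[0.0, 0.0, 0.0], 0, 0.75], [[0.0, 0.002, 0.0], 0, 0.62], [[0.0, 0.003, 0.0], 0, 0.53], [[0.0, 0.003, 0.0], 0, 0.53], [[0.0, 0.003, 0.0], 0, 0.53], [[0.0, 0.003, 0.0], 0, 0.85], [[0.0, 0.003, -0.05], 0, 1], [[0.0, 0.003, -0.11], 0, 1], [[0.0, 0.003, -0.11], 0, 1]]}}

```text
time: 21.05
tool_pos: [0.5395, 0.291, 0.1863]
ee_rot: [3.139, 0.013, -2.904]
wrist_force: [-0.0, -0.5, 0.4]
width: 0.0005
finger_force: 0.0
```

```bash
python3 -c "
from h import *
o=robot.get_obs();print(o['tool_pos'],o['ee_rot'],o['width'])
tool([.606,-.331,.185],np.radians(94.3))"
```

```text
[0.53945708 0.29097849 0.18633077] [ 3.13894238  0.01314171 -2.90424038] 0.0004613239861318104
shift [ 0.0816 -0.6202 -0.0014] turn10 -8.07 q6 -1.41
```

>>> {"fn": "carry_out", "kwargs": {"steps": [[[0.08, -0.62, 0.0], 9.93, -0.3], [[0.08, -0.62, 0.0], 9.93, -0.3], [[0.08, -0.62, 0.0], 9.93, -0.3], [[0.08, -0.62, 0.0], 9.93, -0.3], [[0.08, -0.62, 0.0], 9.93, -0.3], [[0.08, -0.62, 0.0], 9.93, -0.3], [[0.08, -0.62, 0.0], 9.93, -0.3], [[0.08, -0.62, 0.0], 9.93, -0.3], [[0.08, -0.62, 0.0], 9.93, -0.3], [[0.08, -0.62, 0.0], 9.93, -0.3]]}}

```text
time: 22.3
tool_pos: [0.6043, -0.333, 0.1771]
ee_rot: [-3.14, -0.002, 1.643]
wrist_force: [0.1, -0.0, 0.3]
width: 0.0612
finger_force: 0.0
```

>>> {"fn": "carry_out", "kwargs": {"steps": [[[0.0, 0.0, 0.0], 0, -0.3], [[0.0, 0.0, 0.0], 0, -0.3]]}}

```text
time: 22.55
tool_pos: [0.6044, -0.331, 0.1771]
ee_rot: [-3.14, -0.003, 1.645]
wrist_force: [0.1, 1.1, 0.5]
width: 0.0614
finger_force: 0.0
```

```bash
python3 -c "
from h import *
t=robot.snapshot('top'); s=robot.snapshot('side')
tool([.606,-.331,.012],np.radians(94.3))
for q in(t,s): print([(b[2],b[3],b[0],b[1],(b[0]-TRAY)@U,(b[0]-TRAY)@V,b[1]-13.6) for b in scrapers(q)])
print([(b[2],b[3],(b[0]-TRAY)@U,(b[0]-TRAY)@V,b[1]-13.6) for b in scrapers(t,.079)])
cv2.imwrite('pics/p9.png',cv2.resize(t['image'][180:310,180:330,::-1],None,fx=5,fy=4.5))
"
```

```text
shift [-0.0011  0.001   0.1664] turn10 0.01 q6 -0.66
[([33.067806243896484, 117.26763153076172], array([222.33, 257.55]), array([0.51540352, 0.33398578]), np.float64(13.226598739624022), np.float64(-0.0015602251555488743), np.float64(0.048821563928858565), np.float64(-0.373401260375978)), ([32.97854995727539, 116.86048889160156], array([246.63917526, 247.82474227]), array([0.54267241, 0.26816947]), np.float64(15.35662841796875), np.float64(0.009467889928493472), np.float64(-0.02156138571195893), np.float64(1.7566284179687504)), ([31.528579711914062, 57.603843688964844], array([456.03636364, 217.50909091]), array([ 0.60555542, -0.30177493]), np.float64(90.56342780590057), np.float64(-0.063430208733359), np.float64(-0.59031155818165), np.float64(76.96342780590058))]
[([37.55790710449219, 116.57843780517578], array([429.6       , 390.61666667]), array([ 0.60733944, -0.3343918 ]), np.float64(95.26551723480225), np.float64(-0.06936581391220778), np.float64(-0.6224333848368121), np.float64(81.66551723480225))]
[([31.62628936767578, 112.1556396484375], array([222.33, 257.55]), np.float64(-0.009934528220598919), np.float64(0.038992531183713), np.float64(-0.3734117507934567)), ([31.54092788696289, 111.76637268066406], array([246.63917526, 247.82474227]), np.float64(0.0006123863705853258), np.float64(-0.02827854891252654), np.float64(1.7566780090332035)), ([30.154170989990234, 55.09280776977539], array([456.03636364, 217.50909091]), np.float64(-0.07001886057470826), np.float64(-0.5711252642505893), np.float64(76.9634555220604))]
```

View pics/p9.png

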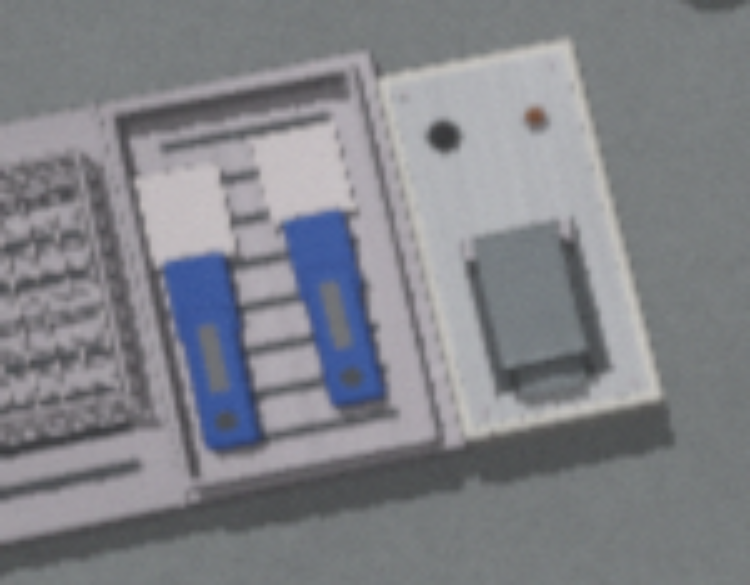

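A is seated at the left wall. C is straight but still about 10 mm from its own wall, so I'll push it when I come back past the tray. Lid L1 is next.

```bash
python3 -c "
from h import *
tool([.448,-.3155,.004])"
```

```text
shift [ 0.0264 -0.1553  0.1745] turn10 0 q6 -0.66
```

>>> {"fn": "carry_out", "kwargs": {"steps": [[[0.0265, -0.1555, 0.0], 0, -0.9], [[0.0265, -0.1555, 0.0], 0, -0.9], [[0.0265, -0.1555, 0.05], 0, -0.9], [[0.0265, -0.1555, 0.1], 0, -0.9], [[0.0265, -0.1555, 0.12], 0, -0.9], [[0.0265, -0.1555, 0.12], 0, -0.9]]}}

```text
time: 23.4
tool_pos: [0.4469, -0.3146, 0.057]
ee_rot: [-3.139, -0.003, 1.647]
wrist_force: [-0.2, -0.1, 0.1]
width: 0.0893
finger_force: 0.0
```

```bash
python3 -c "
from h import *
tool([.448,-.3155,.004]); s=robot.snapshot('side')
print([ (np.round(cv2.minEnclosingCircle(k)[0]),plane(s,cv2.minEnclosingCircle(k)[0],.02).round(4)[:2]) for k in lids(s)])"
```

```text
shift [-0.0011  0.0012  0.053 ] turn10 0 q6 -0.79
[]
```

>>> {"fn": "carry_out", "kwargs": {"steps": [[[0.0, 0.001, 0.03], 0, -0.9], [[0.0, 0.001, 0.053], 0, -0.9], [[0.0, 0.001, 0.053], 0, -0.9], [[0.0, 0.001, 0.053], 0, 1], [[0.0, 0.001, 0.053], 0, 1], [[0.0, 0.001, 0.053], 0, 1], [[0.0, 0.001, 0.0], 0, 1], [[0.0, 0.001, -0.06], 0, 1], [[0.0, 0.001, -0.12], 0, 1], [[0.0, 0.001, -0.12], 0, 1]]}}

```text
time: 24.7
tool_pos: [0.4515, -0.3195, 0.1861]
ee_rot: [3.132, 0.01, 1.645]
wrist_force: [-0.3, -0.3, -0.9]
width: 0.0634
finger_force: 30.0
```

```bash
python3 -c "
from h import *
tool(at(BASK,0,.035,.20),Y+np.pi/2);print(robot.get_obs()['tool_pos'])"
```

```text
shift [ 0.7898  0.1085 -0.0207] turn10 -0.94 q6 -0.79
[ 0.45146593 -0.31952786  0.18608522]
```

>>> {"fn": "carry_out", "kwargs": {"steps": [[[0.785, 0.105, -0.02], -0.94, 1], [[0.785, 0.105, -0.02], -0.94, 1], [[0.785, 0.105, -0.02], -0.94, 1], [[0.785, 0.105, -0.02], -0.94, 1], [[0.785, 0.105, -0.02], -0.94, 1], [[0.785, 0.105, -0.02], -0.94, 1], [[0.785, 0.105, -0.02], -0.94, 1], [[0.785, 0.105, -0.02], -0.94, 1], [[0.785, 0.105, -0.02], -0.94, 1], [[0.785, 0.105, -0.02], -0.94, 1]]}}

```text
time: 25.95
tool_pos: [0.4848, 0.3083, 0.193]
ee_rot: [-3.14, 0.001, 1.809]
wrist_force: [0.9, -0.5, 0.7]
width: 0.0634
finger_force: 30.0
```

```bash
python3 -c "
from h import *
tool(at(BASK,0,.035,.16),Y+np.pi/2);o=robot.get_obs();print(o['tool_pos'],o['width'],o['finger_force'])"
```

```text
shift [0.1595 0.0554 0.0328] turn10 0.01 q6 0.23
[0.48481592 0.30830597 0.19297356] 0.06342460634841963 29.998592734336853
```

>>> {"fn": "carry_out", "kwargs": {"steps": [[[0.155, 0.055, 0.0], 0, 1], [[0.155, 0.055, 0.0], 0, 1], [[0.155, 0.055, 0.03], 0, 1], [[0.155, 0.055, 0.03], 0, 1], [[0.155, 0.055, 0.03], 0, 1]]}}

```text
time: 26.58
tool_pos: [0.5021, 0.4693, 0.1632]
ee_rot: [-3.14, 0.001, 1.809]
wrist_force: [0.8, 0.2, -0.9]
width: 0.0634
finger_force: 30.0
```

```bash
python3 -c "
from h import *
tool(at(BASK,0,.035,.065),Y+np.pi/2);o=robot.get_obs();print(o['tool_pos'],o['width'],o['finger_force'])"
```

```text
shift [0.0072 0.0007 0.0981] turn10 0.0 q6 0.43
[0.50209171 0.469315   0.16315853] 0.06344969354574996 29.99983638525009
```

>>> {"fn": "carry_out", "kwargs": {"steps": [[[0.007, 0.0, 0.0], 0, 1], [[0.007, 0.0, 0.05], 0, 1], [[0.007, 0.0, 0.09], 0, 1], [[0.007, 0.0, 0.096], 0, 1], [[0.007, 0.0, 0.096], 0, -0.6], [[0.007, 0.0, 0.096], 0, -0.6], [[0.007, 0.0, 0.096], 0, -0.6], [[0.007, 0.0, 0.04], 0, -0.6], [[0.007, 0.0, -0.02], 0, -0.6], [[0.007, 0.0, -0.02], 0, 1]]}}

```text
time: 27.82
tool_pos: [0.5032, 0.479, 0.1932]
ee_rot: [3.128, -0.006, 1.809]
wrist_force: [-0.5, 0.1, 1.0]
width: 0.0685
finger_force: 0.0
```

```bash
python3 -c "
from h import *
tool(at(TRAY,0.012,.003,.18),Y+np.pi)
tool(at(TRAY,0.012,.003,.18),Y)
o=robot.get_obs();print(o['tool_pos'],o['width'],o['finger_force'])"
```

```text
shift [-0.1897 -0.009   0.0119] turn10 -8.99 q6 0.44
shift [-0.1897 -0.009   0.0119] turn10 -8.99 q6 0.44
[0.50321851 0.47900048 0.19320209] 0.06854191661191152 0.0
```

>>> {"fn": "carry_out", "kwargs": {"steps": [[[-0.187, -0.006, 0.0], 0, 1], [[-0.187, -0.006, 0.0], 0, 1], [[-0.187, -0.006, 0.0], 0, 1], [[-0.187, -0.006, 0.0], 0, 1], [[-0.187, -0.006, 0.03], 0, 1], [[-0.187, -0.006, 0.03], 0, 1], [[-0.187, -0.006, 0.03], 0, 1]]}}

```text
time: 28.7
tool_pos: [0.5387, 0.2947, 0.1544]
ee_rot: [-3.141, -0.0, 1.81]
wrist_force: [0.0, -0.3, -0.4]
width: 0.0008
finger_force: 0.0
```

```bash
python3 -c "
from h import *
tool(at(TRAY,0.015,.004,.067),Y+np.pi/2)
o=robot.get_obs();print(o['tool_pos'],o['width'],o['finger_force'])"
```

```text
shift [-0.0012  0.0031  0.0874] turn10 0.01 q6 0.17
[0.53874916 0.29473432 0.15440057] 0.0007935449477978228 0.0
```

>>> {"fn": "carry_out", "kwargs": {"steps": [[[-0.001, 0.003, 0.05], 0, 1], [[-0.001, 0.003, 0.086], 0, 1], [[-0.001, 0.003, 0.086], 0, 1], [[-0.008, 0.003, 0.086], 0, 1], [[-0.014, 0.003, 0.086], 0, 1], [[-0.018, 0.003, 0.086], 0, 1], [[-0.021, 0.003, 0.086], 0, 1], [[-0.021, 0.003, 0.086], 0, 1]]}}

```text
time: 29.7
tool_pos: [0.5472, 0.2762, 0.0702]
ee_rot: [3.139, -0.004, 1.809]
wrist_force: [-1.3, 5.8, 4.2]
width: 0.0003
finger_force: 2.6
```

>>> {"fn": "carry_out", "kwargs": {"steps": [[[0.002, 0.0, 0.0], 0, 1], [[0.003, 0.0, -0.06], 0, 1], [[0.003, 0.0, -0.12], 0, 1], [[0.003, 0.0, -0.12], 0, -0.3], [[0.003, 0.0, -0.12], 0, -0.3]]}}

```text
time: 30.32
tool_pos: [0.5461, 0.2763, 0.1877]
ee_rot: [-3.141, 0.001, 1.809]
wrist_force: [-0.2, 0.1, -0.4]
width: 0.0169
finger_force: 0.0
```

```bash
python3 -c "
from h import *
tool([.606,-.331,.16],np.radians(94.3))
o=robot.get_obs();print(o['tool_pos'],o['width'],o['finger_force'])"
```

```text
shift [-0.6043 -0.0848  0.0284] turn10 0.93 q6 0.14
[0.54611477 0.27634837 0.18772644] 0.01688979072575744 0.0
```

>>> {"fn": "carry_out", "kwargs": {"steps": [[[-0.604, -0.085, 0.02], 0.93, -0.3], [[-0.604, -0.085, 0.02], 0.93, -0.3], [[-0.604, -0.085, 0.02], 0.93, -0.3], [[-0.604, -0.085, 0.02], 0.93, -0.3], [[-0.604, -0.085, 0.02], 0.93, -0.3], [[-0.604, -0.085, 0.02], 0.93, -0.3], [[-0.604, -0.085, 0.02], 0.93, -0.3], [[-0.604, -0.085, 0.02], 0.93, -0.3], [[-0.604, -0.085, 0.02], 0.93, -0.3], [[-0.604, -0.085, 0.02], 0.93, -0.3]]}}

```text
time: 31.58
tool_pos: [0.6043, -0.3323, 0.1642]
ee_rot: [-3.136, -0.003, 1.645]
wrist_force: [-0.4, 0.8, 0.8]
width: 0.0612
finger_force: 0.0
```

```bash
python3 -c "
from h import *
t=robot.snapshot('top'); s=robot.snapshot('side')
tool([.606,-.331,.012],np.radians(94.3))
print([(b[2],b[0],b[1]) for b in scrapers(s)])
print([(b[2],b[3],(b[0]-TRAY)@U,(b[0]-TRAY)@V,b[1]-13.6) for b in scrapers(t,.079)])
print([ (np.round(cv2.minEnclosingCircle(k)[0]),plane(t,cv2.minEnclosingCircle(k)[0],.02).round(4)[:2]) for k in lids(t)])
o=robot.get_obs();print(o['tool_pos'])
"
```

```text
shift [0.0034 0.0038 0.1508] turn10 -0.03 q6 -0.66
[([37.33378601074219, 116.57843780517578], array([ 0.60722786, -0.33440208]), np.float64(95.26551723480225))]
[([31.62628936767578, 112.41365814208984], array([222.36, 257.56]), np.float64(-0.01006353326438601), np.float64(0.03899334667733644), np.float64(-0.3734136581420895)), ([30.957460403442383, 112.37584686279297], array([251.84375   , 247.10416667]), np.float64(-0.0008458258208216291), np.float64(-0.04150405486415741), np.float64(1.6867279052734396)), ([30.156888961791992, 52.376060485839844], array([455.59259259, 217.66666667]), np.float64(-0.06971382178113517), np.float64(-0.569801569763361), np.float64(76.9634555220604))]
[(array([106., 444.]), array([-0.0048,  0.6153])), (array([ 66., 444.]), array([-0.0056,  0.721 ])), (array([106., 402.]), array([0.1012, 0.6246])), (array([ 65., 401.]), array([0.1019, 0.733 ])), (array([161., 250.]), array([0.5081, 0.4976])), (array([437., 220.]), array([ 0.601 , -0.2718])), (array([381., 185.]), array([ 0.7002, -0.1147])), (array([322., 157.]), array([0.7807, 0.0546])), (array([386.,  99.]), array([ 0.957 , -0.1317]))]
[ 0.60353017 -0.33490186  0.1628364 ]
```

C is now seated at −41 mm and A at +39 mm, so the gap fits B. Picking B with a shallow grip.

>>> {"fn": "carry_out", "kwargs": {"steps": [[[0.0035, 0.0035, 0.06], 0, -0.3], [[0.0035, 0.0035, 0.12], 0, -0.3], [[0.0035, 0.0035, 0.151], 0, -0.3], [[0.0035, 0.0035, 0.151], 0, -0.3], [[0.0035, 0.0035, 0.151], 0, 1], [[0.0035, 0.0035, 0.151], 0, 1], [[0.0035, 0.0035, 0.151], 0, 1], [[0.0035, 0.0035, 0.1], 0, 1], [[0.0035, 0.0035, 0.04], 0, 1], [[0.0035, 0.0035, -0.02], 0, 1]]}}

```text
time: 32.92
tool_pos: [0.6093, -0.3262, 0.191]
ee_rot: [3.14, 0.001, 1.647]
wrist_force: [0.7, -0.7, 0.4]
width: 0.0047
finger_force: 0.0
```

>>> {"fn": "carry_out", "kwargs": {"steps": [[[0.0, 0.0, -0.0], 0, 1], [[0.0, 0.0, -0.0], 0, 1]]}}

```text
time: 33.17
tool_pos: [0.6094, -0.3263, 0.1889]
ee_rot: [3.14, 0.001, 1.647]
wrist_force: [0.2, 0.4, -0.9]
width: 0.0004
finger_force: 0.0
```

```bash
python3 -c "
from h import *
tool(at(TRAY,-.004,-.0013,.19),Y+np.pi)
o=robot.get_obs();print(o['tool_pos'],o['width'],o['finger_force'])
s=robot.snapshot('side');print([(b[2],b[0],b[1]) for b in scrapers(s,.187)])
"
```

```text
shift [ 0.6156 -0.038  -0.0016] turn10 8.07 q6 -0.65
[ 0.60940735 -0.32629223  0.18894584] 0.000437710084159158 0.0
[([31.38182258605957, 96.62278747558594], array([ 0.54537347, -0.40576679]), np.float64(95.94674205780031))]
```

```bash
python3 -c "
from h import *
s=robot.snapshot('side');print([(b[2],b[3],b[0],b[1]) for b in scrapers(s,.02)])
tool([.606,-.331,.012],np.radians(94.3))
cv2.imwrite('pics/p10.png',cv2.resize(s['image'][280:440,340:500,::-1],None,fx=4,fy=3.5))
"
```

```text
[([37.33378601074219, 116.06944274902344], array([429.73109244, 390.81512605]), array([ 0.60725124, -0.3346555 ]), np.float64(95.26551723480225))]
shift [-0.0055 -0.0024  0.1739] turn10 0.01 q6 -0.65
```

View pics/p10.png

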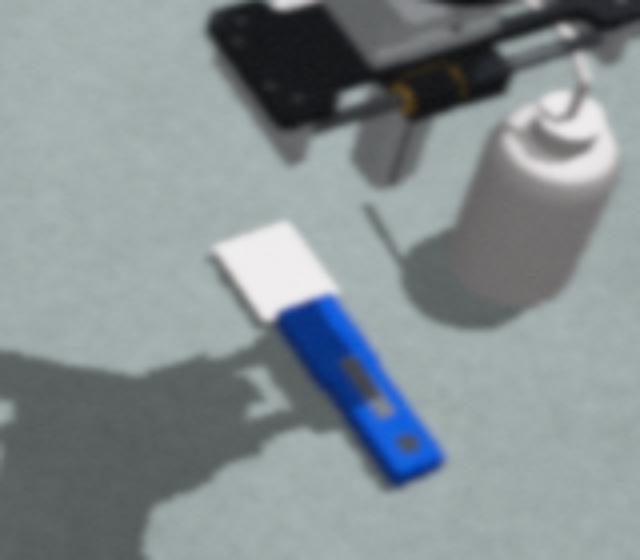

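B (at (430,391) in the side view) is unmoved; the shallow grip slipped off. Before gripping lower I'll check the clearance to the bottle.

```bash
python3 -c "
from h import *
s=robot.snapshot('side'); X=xyz(s)
m=(X[...,2]>.03)&(X[...,2]<.15)&(X[...,0]>.6)&(X[...,0]<.85)&(X[...,1]<-.2)&(X[...,1]>-.45); m[:300]=0
P=X[m]; print(len(P),P.min(0),P.max(0))
t=np.load('top0.npz'); X=xyz(t); m=(X[...,2]>.1)&(X[...,0]>.6)&(X[...,0]<.85)&(X[...,1]<-.2)&(X[...,1]>-.45); P=X[m]; print(P.min(0),P.max(0),np.median(P,0))
"
```

```text
1424 [ 0.69691843 -0.33550773  0.03015267] [ 0.76344513 -0.26932681  0.14980983]
[ 0.69442422 -0.33184957  0.1000944 ] [ 0.75796219 -0.22786388  0.20584289] [ 0.72047236 -0.28837951  0.13100221]
```

```bash
python3 -c "
from h import *
tool([.594,-.332,.006],np.radians(94.3))"
```

```text
shift [-0.0057 -0.0143  0.1796] turn10 0.0 q6 -0.65
```

>>> {"fn": "carry_out", "kwargs": {"steps": [[[-0.006, -0.0145, 0.0], 0, -0.45], [[-0.006, -0.0145, 0.06], 0, -0.45], [[-0.006, -0.0145, 0.12], 0, -0.45], [[-0.006, -0.0145, 0.17], 0, -0.45], [[-0.006, -0.0145, 0.1795], 0, -0.45], [[-0.006, -0.0145, 0.1795], 0, 1], [[-0.006, -0.0145, 0.1795], 0, 1], [[-0.006, -0.0145, 0.1795], 0, 1], [[-0.006, -0.0145, 0.1795], 0, 1], [[-0.006, -0.0145, 0.1795], 0, 1]]}}

```text
time: 34.58
tool_pos: [0.5998, -0.3379, 0.02]
ee_rot: [3.129, 0.012, 1.647]
wrist_force: [-3.5, 0.5, 26.8]
width: 0.0042
finger_force: 13.8
```

>>> {"fn": "carry_out", "kwargs": {"steps": [[[0.0, 0.0, -0.06], 0, 1], [[0.0, 0.0, -0.12], 0, 1], [[0.0, 0.0, -0.185], 0, 1], [[0.0, 0.0, -0.185], 0, 1], [[0.0, 0.0, -0.185], 0, 1]]}}

```text
time: 35.2
tool_pos: [0.5945, -0.3336, 0.193]
ee_rot: [-3.141, -0.001, 1.646]
wrist_force: [-0.4, -1.2, -1.1]
width: 0.0004
finger_force: 0.0
```

```bash
python3 -c "
from h import *
tool(at(TRAY,-.004,-.0013,.19),Y+np.pi)
o=robot.get_obs();print(o['tool_pos'],o['width'],o['finger_force'])
"
```

```text
shift [ 0.6218 -0.0229  0.0033] turn10 8.07 q6 -0.67
[ 0.59449455 -0.33357429  0.19295036] 0.00042109243481963584 0.0
```

>>> {"fn": "carry_out", "kwargs": {"steps": [[[0.0, 0.0, 0.0], 0, -0.45], [[0.0, 0.0, 0.0], 0, -0.45], [[0.0, 0.0, 0.0], 0, -0.45], [[0.0, 0.0, 0.0], 0, -0.45], [[0.0, 0.0, 0.0], 0, -0.45], [[0.0, 0.0, 0.0], 0, -0.45], [[0.0, 0.0, 0.0], 0, -0.45]]}}

```text
time: 36.08
tool_pos: [0.5954, -0.3333, 0.1938]
ee_rot: [3.141, -0.0, 1.647]
wrist_force: [0.3, 0.1, -0.3]
width: 0.0662
finger_force: 0.0
```

```bash
python3 -c "
from h import *
s=robot.snapshot('side');print([(b[2],b[3],b[0],b[1]) for b in scrapers(s,.02)])
o=robot.get_obs();print(o['tool_pos'],o['width'],o['finger_force'])
tool([.594,-.332,.008],np.radians(94.3))
"
```

```text
[([37.5555305480957, 116.86106872558594], array([429.49166667, 391.49166667]), array([ 0.60550729, -0.33520422]), np.float64(95.21840953826904))]
[ 0.59538311 -0.33328192  0.19386244] 0.06768793039429685 0.0
shift [ 0.0014 -0.0013  0.1859] turn10 0.01 q6 -0.67
```

>>> {"fn": "carry_out", "kwargs": {"steps": [[[0.001, -0.001, 0.06], 0, -0.45], [[0.001, -0.001, 0.12], 0, -0.45], [[0.001, -0.001, 0.17], 0, -0.45], [[0.001, -0.001, 0.186], 0, -0.45], [[0.001, -0.001, 0.186], 0, 1], [[0.001, -0.001, 0.186], 0, 1], [[0.001, -0.001, 0.186], 0, 1], [[0.001, -0.001, 0.186], 0, 1], [[0.001, -0.001, 0.186], 0, 1], [[0.001, -0.001, 0.186], 0, 1]]}}

```text
time: 37.38
tool_pos: [0.5957, -0.3332, 0.0103]
ee_rot: [3.138, 0.002, 1.647]
wrist_force: [0.2, 0.8, 6.2]
width: 0.0353
finger_force: 27.9
```

>>> {"fn": "carry_out", "kwargs": {"steps": [[[0.0, 0.0, -0.06], 0, 1], [[0.0, 0.0, -0.12], 0, 1], [[0.0, 0.0, -0.185], 0, 1], [[0.0, 0.0, -0.185], 0, 1], [[0.0, 0.0, -0.185], 0, 1]]}}

```text
time: 38.0
tool_pos: [0.594, -0.3323, 0.1922]
ee_rot: [-3.141, -0.0, 1.647]
wrist_force: [-0.5, -0.1, -1.8]
width: 0.0353
finger_force: 27.9
```

```bash
python3 -c "
from h import *
tool(at(TRAY,-.004,-.0013,.19),Y+np.pi)
o=robot.get_obs();print(o['tool_pos'],o['width'],o['finger_force'])
s=robot.snapshot('side');print([(b[2],b[3],b[0],b[1]) for b in scrapers(s,o['tool_pos'][2]+.01)])
"
```

```text
shift [ 0.6204 -0.0222  0.0025] turn10 8.07 q6 -0.67
[ 0.59396664 -0.33225822  0.19216432] 0.03534070903172718 27.919417759403586
[([41.19573211669922, 109.31759643554688], array([442.8220339 , 346.95762712]), array([ 0.60324371, -0.39505176]), np.float64(-80.44980621337892))]
```

>>> {"fn": "carry_out", "kwargs": {"steps": [[[0.62, -0.022, 0.0], -9.93, 1], [[0.62, -0.022, 0.0], -9.93, 1], [[0.62, -0.022, 0.0], -9.93, 1], [[0.62, -0.022, 0.0], -9.93, 1], [[0.62, -0.022, 0.0], -9.93, 1], [[0.62, -0.022, 0.0], -9.93, 1], [[0.62, -0.022, 0.0], -9.93, 1], [[0.62, -0.022, 0.0], -9.93, 1], [[0.62, -0.022, 0.0], -9.93, 1], [[0.62, -0.022, 0.0], -9.93, 1]]}}

```text
time: 39.3
tool_pos: [0.5233, 0.2856, 0.1892]
ee_rot: [-3.141, -0.006, -2.901]
wrist_force: [1.2, 0.6, -0.8]
width: 0.0353
finger_force: 27.9
```

>>> {"fn": "carry_out", "kwargs": {"steps": [[[0.0, 0.0, 0.0], 0, 1], [[0.0, 0.0, 0.0], 0, 1], [[0.0, 0.0, 0.0], 0, 1]]}}

```text
time: 39.67
tool_pos: [0.5253, 0.2825, 0.1916]
ee_rot: [-3.141, -0.002, -2.905]
wrist_force: [-0.8, 0.1, 0.2]
width: 0.0355
finger_force: 27.9
```

```bash
python3 -c "
from h import *
tool(at(TRAY,-.004,-.0013,.1),Y+np.pi)
o=robot.get_obs();print(o['tool_pos'],o['width'],o['finger_force'])
s=robot.snapshot('side'); cv2.imwrite('pics/p11.png',cv2.resize(s['image'][60:220,210:390,::-1],None,fx=4,fy=3.5))
"
```

```text
shift [-0.0003  0.0023  0.0916] turn10 -0.01 q6 -1.41
[0.5252618  0.28253558 0.19163594] 0.035471130387509785 27.919471375644207
```

View pics/p11.png

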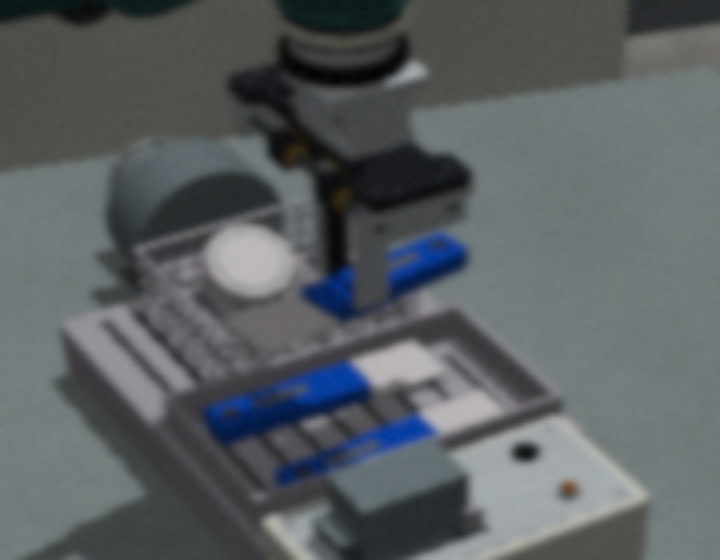

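B is held level with its blade to the front, over the gap. Lowering and releasing between A and C.

>>> {"fn": "carry_out", "kwargs": {"steps": [[[0.0, 0.002, 0.05], 0, 1], [[0.0, 0.002, 0.08], 0, 1], [[0.0, 0.002, 0.1], 0, 1], [[0.0, 0.002, 0.108], 0, 1], [[0.0, 0.002, 0.108], 0, 1]]}}

```text
time: 40.35
tool_pos: [0.525, 0.2853, 0.0848]
ee_rot: [-3.142, -0.0, -2.905]
wrist_force: [-0.4, -0.7, -0.8]
width: 0.0352
finger_force: 27.9
```

>>> {"fn": "carry_out", "kwargs": {"steps": [[[0.0, 0.0, 0.0], 0, 0], [[0.0, 0.0, 0.0], 0, 0], [[0.0, 0.0, 0.0], 0, 0], [[0.0, 0.0, -0.05], 0, 0], [[0.0, 0.0, -0.09], 0, 0], [[0.0, 0.0, -0.09], 0, 0]]}}

```text
time: 41.1
tool_pos: [0.5271, 0.2872, 0.18]
ee_rot: [3.14, 0.01, -2.903]
wrist_force: [0.3, 0.0, -0.0]
width: 0.0468
finger_force: 0.0
```

```bash
python3 -c "
from h import *
o=robot.get_obs();print(o['tool_pos'],o['width'],o['ee_rot'])
tool([.701,-.115,.17],np.radians(94))
s=robot.snapshot('side'); cv2.imwrite('pics/p12.png',cv2.resize(s['image'][100:240,220:380,::-1],None,fx=4.5,fy=4))
"
```

```text
[0.52705212 0.28720609 0.18001223] 0.046842590440324273 [ 3.13994748  0.00969529 -2.90306019]
shift [-0.0739 -0.4319  0.01  ] turn10 -8.03 q6 -1.4
```

View pics/p12.png

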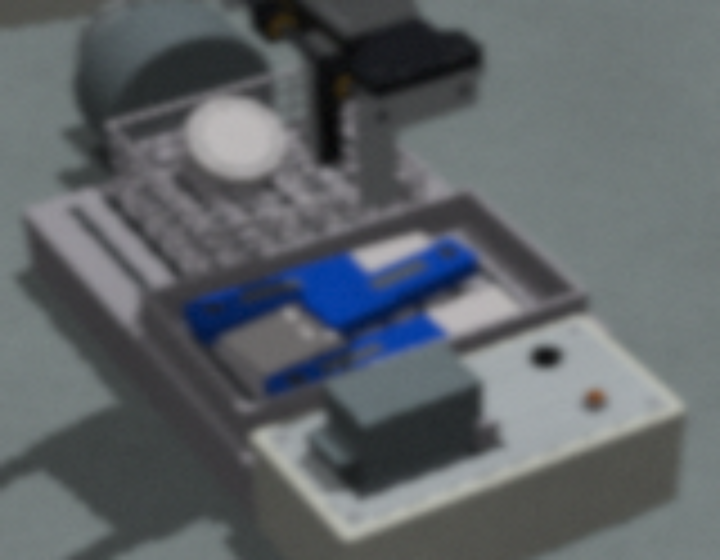

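>>> {"fn": "carry_out", "kwargs": {"steps": [[[-0.074, -0.432, 0.01], 9.96, -0.9], [[-0.074, -0.432, 0.01], 9.96, -0.9], [[-0.074, -0.432, 0.01], 9.96, -0.9], [[-0.074, -0.432, 0.01], 9.96, -0.9], [[-0.074, -0.432, 0.01], 9.96, -0.9], [[-0.074, -0.432, 0.01], 9.96, -0.9], [[-0.074, -0.432, 0.01], 9.96, -0.9], [[-0.074, -0.432, 0.01], 9.96, -0.9], [[-0.074, -0.432, 0.01], 9.96, -0.9], [[-0.074, -0.432, 0.01], 9.96, -0.9]]}}

```text
time: 42.4
tool_pos: [0.6977, -0.1164, 0.1613]
ee_rot: [-3.137, -0.002, 1.639]
wrist_force: [0.5, 0.1, 0.6]
width: 0.0891
finger_force: 0.0
```

```bash
python3 -c "
from h import *
t=robot.snapshot('top'); X=xyz(t)
o=robot.get_obs();print(o['tool_pos'],o['width'],o['ee_rot'])
tool([.701,-.115,.004],np.radians(94))
def zz(o,x,y):
    for z0 in(.1,):
        q=proj(t,at(o,x,y,.078)); return round(float(X[int(round(q[1])),int(round(q[0])),2])*1000)
print('rows y .04..-.04, cols x -.1...1')
for y in(.05,.04,.03,.015,.008,0,-.008,-.015,-.03,-.04,-.05): print(y,[zz(TRAY,x,y) for x in np.arange(-.1,.101,.02)])
print('lid')
for y in np.arange(-.02,.071,.01): print(y.round(2),[zz(BASK,x,y) for x in np.arange(-.05,.051,.01)])
s=robot.snapshot('side')
print([ (np.round(cv2.minEnclosingCircle(k)[0]),plane(s,cv2.minEnclosingCircle(k)[0],.02).round(4)[:2]) for k in lids(s)])
"
```

```text
[ 0.69764659 -0.11616791  0.1614544 ] 0.08929791268770829 [-3.13696720e+00 -1.62913016e-03  1.63841511e+00]
shift [0.0007 0.0042 0.1574] turn10 -0.01 q6 -0.31
rows y .04..-.04, cols x -.1...1
0.05 [60, 89, 78, 81, 75, 75, 80, 64, 68, 62, 1373]
0.04 [60, 87, 81, 81, 79, 77, 77, 72, 69, 58, 62]
0.03 [60, 86, 83, 81, 79, 75, 82, 71, 72, 63, 59]
0.015 [61, 62, 81, 84, 94, 91, 91, 91, 87, 61, 61]
0.008 [54, 81, 84, 84, 89, 90, 91, 88, 90, 90, 63]
0 [61, 88, 83, 83, 91, 87, 89, 87, 91, 63, 56]
-0.008 [57, 80, 89, 84, 85, 90, 91, 61, 55, 59, 59]
-0.015 [51, 86, 87, 82, 91, 81, 52, 59, 55, 68, 61]
-0.03 [59, 84, 81, 74, 82, 80, 81, 68, 72, 72, 58]
-0.04 [57, 78, 77, 79, 79, 78, 78, 77, 69, 73, 61]
-0.05 [56, 80, 78, 74, 83, 78, 81, 76, 69, 69, 63]
lid
-0.02 [61, 54, 58, 60, 60, 52, 60, 59, 54, 58, 60]
-0.01 [53, 56, 56, 52, 51, 48, 56, 52, 58, 55, 54]
0.0 [55, 63, 57, 58, 51, 53, 61, 56, 58, 65, 57]
0.01 [57, 52, 57, 59, 76, 81, 72, 55, 56, 64, 56]
0.02 [53, 60, 87, 88, 89, 82, 86, 84, 50, 65, 53]
0.03 [54, 58, 95, 87, 91, 88, 87, 90, 54, 62, 51]
0.04 [55, 51, 91, 92, 99, 101, 97, 95, 92, 56, 57]
0.05 [63, 58, 90, 99, 98, 100, 99, 102, 100, 61, 59]
0.06 [49, 57, 58, 105, 102, 108, 103, 104, 53, 59, 56]
0.07 [-2, 55, 79, 49, 103, 106, 105, 54, 80, 52, -1]
[(array([ 86., 119.]), array([-0.0185,  0.8262]))]
```

Depths show B resting about 11 mm high, yawed about 6° on its neighbours. L1 is tilted against the basket's +y wall. I'll pick L2 now and fix both on the way.

>>> {"fn": "carry_out", "kwargs": {"steps": [[[0.001, 0.0045, 0.06], 0, -0.9], [[0.001, 0.0045, 0.12], 0, -0.9], [[0.001, 0.0045, 0.156], 0, -0.9], [[0.001, 0.0045, 0.156], 0, -0.9], [[0.001, 0.0045, 0.156], 0, 1], [[0.001, 0.0045, 0.156], 0, 1], [[0.001, 0.0045, 0.156], 0, 1], [[0.001, 0.0045, 0.156], 0, 1], [[0.001, 0.0045, 0.156], 0, 1], [[0.001, 0.0045, 0.156], 0, 1]]}}

```text
time: 43.75
tool_pos: [0.7034, -0.115, 0.0095]
ee_rot: [3.141, 0.0, 1.642]
wrist_force: [-0.7, 0.3, 3.4]
width: 0.0634
finger_force: 30.0
```

>>> {"fn": "carry_out", "kwargs": {"steps": [[[0.0, 0.0, -0.06], 0, 1], [[0.0, 0.0, -0.12], 0, 1], [[0.0, 0.0, -0.185], 0, 1], [[0.0, 0.0, -0.185], 0, 1], [[0.0, 0.0, -0.185], 0, 1]]}}

```text
time: 44.38
tool_pos: [0.7029, -0.1149, 0.1931]
ee_rot: [-3.141, -0.0, 1.641]
wrist_force: [0.4, 0.6, -0.7]
width: 0.0633
finger_force: 30.0
```

```bash
cat >> h.py <<'E'
def zpts(n=4):
    "averaged top-view world points"
    S=[robot.snapshot('top') for _ in range(n)]; t=dict(S[0]); Z=np.array([s['z_map'] for s in S]); t['z_map']=np.median(Z,0); return t,xyz(t)
E
python3 -c "
from h import *
t,X=zpts()
P=X[...,:2]-TRAY; x,y=P@U,P@V
m=(abs(x)<.11)&(abs(y)<.063)&(X[...,2]>.0865)&(X[...,2]<.1)&(x>-.04)
c=max(blobs(m,20,3000),key=cv2.contourArea); print(cv2.minAreaRect((np.c_[x[c[:,0,1],c[:,0,0]],y[c[:,0,1],c[:,0,0]]]*1000).astype(np.float32)))
P=X[...,:2]-BASK; x,y=P@U,P@V
m=(abs(x)<.045)&(y>-.01)&(y<.069)&(X[...,2]>.075)&(X[...,2]<.115); print('L1',x[m].min(),x[m].max(),y[m].min(),y[m].max(),x[m].mean(),y[m].mean()); A=np.c_[x[m],y[m],np.ones(m.sum())]; print(np.linalg.lstsq(A,X[m][:,2],rcond=None)[0])
P=X[...,:2]-BASK; x,y=P@U,P@V
m=(abs(x)<.1)&(abs(y)<.1)&(X[...,2]>.1); print('rim',x[m].min(),x[m].max(),y[m].min(),y[m].max())
tool(at(BASK,-.018,-.030,.19),Y+np.pi/2);o=robot.get_obs();print(o['tool_pos'],o['width'],o['finger_force'])
"
```

```text
((21.230815887451172, 5.402717590332031), (114.61199951171875, 34.03915786743164), 10.224272727966309)
L1 -0.03524959947560624 0.029241983831228693 0.007294119970023171 0.0689655648287042 -0.004363977174616477 0.03555222754458335
[0.0358815  0.51875324 0.07587279]
rim -0.0754730352940445 0.07554952874982597 -0.07585350686547548 0.07567564943394546
shift [ 0.5366 -0.1657  0.0021] turn10 -0.96 q6 -0.31
[ 0.70199261 -0.11465878  0.19015242] 0.06329905508918196 29.999898076057434
```

>>> {"fn": "carry_out", "kwargs": {"steps": [[[0.535, -0.165, 0.0], -0.96, 1], [[0.535, -0.165, 0.0], -0.96, 1], [[0.535, -0.165, 0.0], -0.96, 1], [[0.535, -0.165, 0.0], -0.96, 1], [[0.535, -0.165, 0.0], -0.96, 1], [[0.535, -0.165, 0.0], -0.96, 1], [[0.535, -0.165, 0.0], -0.96, 1], [[0.535, -0.165, 0.0], -0.96, 1], [[0.535, -0.165, 0.0], -0.96, 1], [[0.535, -0.165, 0.0], -0.96, 1]]}}

```text
time: 45.82
tool_pos: [0.4977, 0.4106, 0.1914]
ee_rot: [-3.138, 0.0, 1.816]
wrist_force: [0.4, -0.4, -0.7]
width: 0.0634
finger_force: 30.0
```

>>> {"fn": "carry_out", "kwargs": {"steps": [[[0.0, 0.0, 0.03], 0, 1], [[0.0, 0.0, 0.03], 0, 1], [[0.0, 0.0, 0.03], 0, 1]]}}

```text
time: 46.2
tool_pos: [0.5012, 0.4061, 0.1637]
ee_rot: [-3.141, 0.0, 1.808]
wrist_force: [0.3, 0.1, -0.3]
width: 0.0634
finger_force: 30.0
```

```bash
python3 -c "
from h import *
tool(at(BASK,-.018,-.030,.071),Y+np.pi/2);o=robot.get_obs();print(o['tool_pos'],o['width'],o['finger_force'])
"
```

```text
shift [ 0.0033 -0.0017  0.0927] turn10 -0.0 q6 0.36
[0.50120695 0.40614446 0.16373913] 0.06343137233566186 29.999837279319763
```

>>> {"fn": "carry_out", "kwargs": {"steps": [[[0.003, -0.001, 0.05], 0, 1], [[0.003, -0.001, 0.085], 0, 1], [[0.003, -0.001, 0.092], 0, 1], [[0.003, -0.001, 0.092], 0, 1], [[0.003, -0.001, 0.092], 0, -0.5], [[0.003, -0.001, 0.092], 0, -0.5], [[0.003, -0.001, 0.05], 0, -0.5], [[0.003, -0.001, 0.0], 0, -0.5], [[0.003, -0.001, -0.02], 0, -0.5]]}}

```text
time: 47.32
tool_pos: [0.5005, 0.4109, 0.1896]
ee_rot: [3.134, -0.003, 1.809]
wrist_force: [-0.5, -0.9, -0.4]
width: 0.0709
finger_force: 0.0
```

>>> {"fn": "carry_out", "kwargs": {"steps": [[[0.085, 0.017, 0.0], 0, 1], [[0.085, 0.017, 0.0], 0, 1], [[0.085, 0.017, 0.0], 0, 1], [[0.085, 0.017, 0.0], 0, 1], [[0.085, 0.017, 0.0], 0, 1], [[0.085, 0.017, 0.0], 0, 1], [[0.085, 0.017, 0.0], 0, 1], [[0.085, 0.017, 0.0], 0, 1]]}}

```text
time: 48.32
tool_pos: [0.4956, 0.4961, 0.1839]
ee_rot: [3.141, -0.0, 1.809]
wrist_force: [0.7, -0.1, 0.5]
width: 0.0005
finger_force: 0.0
```

```bash
python3 -c "
from h import *
o=robot.get_obs();print(o['tool_pos'],o['width'],(o['tool_pos'][:2]-BASK)@U,(o['tool_pos'][:2]-BASK)@V)
tool(at(BASK,-.003,.053,.102),Y+np.pi/2)
s=robot.snapshot('side');cv2.imwrite('pics/p13.png',cv2.resize(s['image'][90:230,220:380,::-1],None,fx=4.5,fy=4))
"
```

```text
[0.49560802 0.49614669 0.18391441] 0.0005305675844032642 -0.0005492524770859021 0.05553293308348122
shift [-0.0025 -0.0025  0.0819] turn10 0.0 q6 0.47
```

View pics/p13.png

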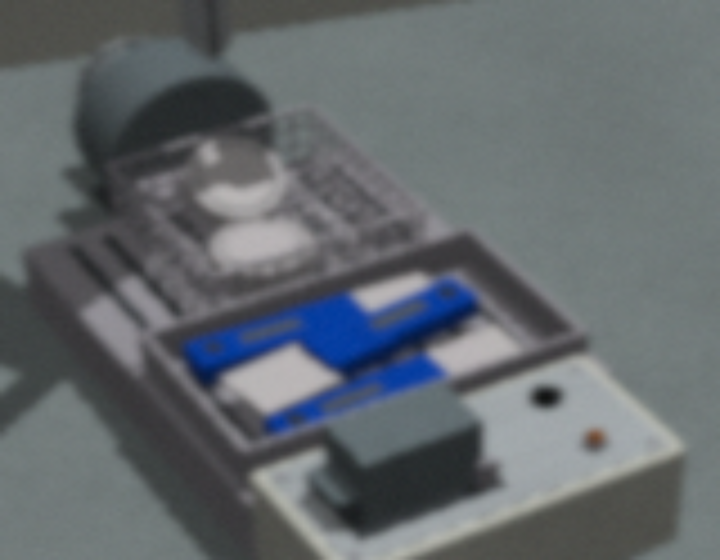

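L2 is flat. L1 leans on the far wall, so I'll press its raised side down gently.

>>> {"fn": "carry_out", "kwargs": {"steps": [[[-0.004, -0.0025, 0.05], 0, 1], [[-0.004, -0.0025, 0.075], 0, 1], [[-0.004, -0.0025, 0.085], 0, 1], [[-0.006, -0.0025, 0.092], 0, 1], [[-0.008, -0.0025, 0.098], 0, 1]]}}

```text
time: 49.0
tool_pos: [0.4957, 0.4885, 0.0871]
ee_rot: [3.139, -0.001, 1.809]
wrist_force: [1.4, -0.2, 0.4]
width: 0.0006
finger_force: 0.0
```

>>> {"fn": "carry_out", "kwargs": {"steps": [[[-0.002, 0.0, 0.004], 0, 1], [[-0.002, 0.0, 0.004], 0, 1], [[-0.002, 0.0, -0.05], 0, 1], [[-0.002, 0.0, -0.09], 0, 1]]}}

```text
time: 49.5
tool_pos: [0.4957, 0.4864, 0.1783]
ee_rot: [3.14, -0.001, 1.809]
wrist_force: [0.2, 1.2, -0.2]
width: 0.0005
finger_force: 0.0
```

```bash
cat > lid.py <<'E'
from h import *
s=robot.snapshot('side'); X=xyz(s)
P=X[...,:2]-BASK; x,y=P@U,P@V
for yy in np.arange(-.06,.071,.01):
    print(yy.round(2),[ (lambda m: int(np.median(X[m][:,2])*1000) if m.sum() else 0)((abs(x-xx)<.007)&(abs(y-yy)<.005)&(X[...,2]>.055)&(X[...,2]<.12)) for xx in(-.03,-.018,-.003,.012,.025)])
o=robot.get_obs();print(o['tool_pos'],o['width'],(o['tool_pos'][:2]-BASK)@U,(o['tool_pos'][:2]-BASK)@V)
E
python3 lid.py
```

```text
-0.06 [72, 76, 74, 71, 0]
-0.05 [75, 80, 79, 64, 58]
-0.04 [80, 82, 80, 80, 56]
-0.03 [79, 80, 81, 79, 59]
-0.02 [80, 79, 80, 80, 60]
-0.01 [80, 80, 80, 79, 58]
0.0 [79, 79, 79, 78, 62]
0.01 [58, 77, 80, 79, 69]
0.02 [69, 75, 81, 79, 79]
0.03 [70, 80, 81, 80, 81]
0.04 [69, 80, 81, 77, 80]
0.05 [58, 79, 80, 79, 80]
0.06 [59, 79, 79, 79, 93]
0.07 [81, 88, 91, 91, 91]
[0.49767345 0.48802017 0.18587555] 0.0006652874354968843 -0.0004526175949184242 0.04714859501021385
```

Both lids are now flat, with tops at about 80 mm. Now regrip B at its actual yaw, about 10° off the tray axis.

```bash
python3 -c "
from h import *
tool(at(TRAY,-.005,.0006,.15),Y+np.pi+np.radians(10.2))"
```

```text
shift [-0.2023 -0.023   0.0344] turn10 7.99 q6 0.46
```

>>> {"fn": "carry_out", "kwargs": {"steps": [[[-0.2, -0.021, 0.0], -10.0, 0.06], [[-0.2, -0.021, 0.0], -10.0, 0.06], [[-0.2, -0.021, 0.0], -10.0, 0.06], [[-0.2, -0.021, 0.0], -10.0, 0.06], [[-0.2, -0.021, 0.0], -10.0, 0.06], [[-0.2, -0.021, 0.0], -10.0, 0.06], [[-0.2, -0.021, 0.0], -10.0, 0.06], [[-0.2, -0.021, 0.0], -10.0, 0.06], [[-0.2, -0.021, 0.03], -10.0, 0.06], [[-0.2, -0.021, 0.03], -10.0, 0.06]]}}

```text
time: 50.8
tool_pos: [0.5209, 0.2862, 0.1431]
ee_rot: [3.141, -0.004, -2.726]
wrist_force: [-0.1, -1.0, 0.4]
width: 0.0443
finger_force: 0.0
```

>>> {"fn": "carry_out", "kwargs": {"steps": [[[0.0, 0.0, 0.0], 0, 0.06], [[0.0, 0.0, 0.0], 0, 0.06], [[0.0, 0.0, 0.0], 0, 0.06]]}}

```text
time: 51.18
tool_pos: [0.5226, 0.2869, 0.1465]
ee_rot: [3.142, 0.001, -2.729]
wrist_force: [-0.3, -0.7, 0.4]
width: 0.0443
finger_force: 0.0
```

```bash
python3 -c "
from h import *
tool(at(TRAY,-.005,.0006,.082),Y+np.pi+np.radians(10.2));print(robot.get_obs()['tool_pos'],robot.get_obs()['width'])"
```

```text
shift [-0.0004 -0.0009  0.0645] turn10 -0.02 q6 -1.58
[0.52255344 0.28694561 0.14647675] 0.044327573880612633
```

>>> {"fn": "carry_out", "kwargs": {"steps": [[[0.0, -0.001, 0.04], 0, 0.06], [[0.0, -0.001, 0.06], 0, 0.06], [[0.0, -0.001, 0.064], 0, 0.06], [[0.0, -0.001, 0.064], 0, 0.06], [[0.0, -0.001, 0.064], 0, 1], [[0.0, -0.001, 0.064], 0, 1], [[0.0, -0.001, 0.064], 0, 1], [[0.0, -0.001, 0.064], 0, 1], [[0.0, -0.001, 0.05], 0, 1], [[0.0, -0.001, 0.05], 0, 1]]}}

```text
time: 52.42
tool_pos: [0.5231, 0.2862, 0.097]
ee_rot: [3.141, 0.002, -2.729]
wrist_force: [-0.3, -0.3, -0.4]
width: 0.0333
finger_force: 29.8
```

```bash
python3 -c "
from h import *
tool(at(TRAY,-.005,-.001,.083),Y+np.pi+.005);print(robot.get_obs()['tool_pos'],robot.get_obs()['width'])
s=robot.snapshot('side'); X=xyz(s);P=X[...,:2]-TRAY; x,y=P@U,P@V
m=(abs(x)<.12)&(abs(y)<.063)&(X[...,2]>.0945)&(X[...,2]<.115)
print([cv2.minAreaRect((np.c_[x[c[:,0,1],c[:,0,0]],y[c[:,0,1],c[:,0,0]]]*1000).astype(np.float32)) for c in blobs(m,20,3000)])
"
```

```text
shift [-0.     -0.0016  0.014 ] turn10 0.98 q6 -1.58
[0.52308856 0.28621369 0.09701376] 0.03329625618811949
[((-0.8088836669921875, -3.609943389892578), (169.15745544433594, 54.682498931884766), 3.6273725032806396)]
```

>>> {"fn": "carry_out", "kwargs": {"steps": [[[0.0, -0.0015, 0.0], 0.5, 1], [[0.0, -0.0015, 0.0], 0.98, 1], [[0.0, -0.0015, 0.0], 0.98, 1], [[0.0, -0.0015, 0.0], 0.98, 1]]}}

```text
time: 52.98
tool_pos: [0.5229, 0.2845, 0.0954]
ee_rot: [3.142, -0.001, -2.899]
wrist_force: [-0.2, 0.4, -0.1]
width: 0.0339
finger_force: 29.8
```

```bash
python3 -c "
from h import *
tool(at(TRAY,-.005,-.001,.083),Y+np.pi+.005)
s=robot.snapshot('side'); h=hsv(s); X=xyz(s);P=X[...,:2]-TRAY; x,y=P@U,P@V
bl=(h[...,0]>105)&(h[...,0]<130)&(h[...,1]>120)
m=bl&(abs(x)<.12)&(abs(y)<.063)&(X[...,2]>.098)&(X[...,2]<.115)
q=np.c_[x[m],y[m]]; print(len(q),q.mean(0),q.min(0),q.max(0),[(round(a,2),np.round([q[abs(q[:,0]-a)<.01,1].min(),q[abs(q[:,0]-a)<.01,1].max()],4)) for a in np.arange(-.02,.081,.02) if (abs(q[:,0]-a)<.01).sum()>3])
"
```

```text
shift [-0.0009  0.0001  0.0124] turn10 0.0 q6 -1.41
246 [ 0.02196367 -0.00580287] [-0.03290495 -0.03047421] [0.08293265 0.02069522] [(np.float64(-0.02), array([-0.0217,  0.0207])), (np.float64(0.0), array([-0.0305,  0.0164])), (np.float64(0.02), array([-0.021 ,  0.0053])), (np.float64(0.04), array([-0.0199,  0.0061])), (np.float64(0.06), array([-0.0202,  0.0078])), (np.float64(0.08), array([-0.0226,  0.0089]))]
```

>>> {"fn": "carry_out", "kwargs": {"steps": [[[0.0, 0.0, 0.008], 0, 1], [[0.0, 0.0, 0.012], 0, 1], [[0.0, 0.0, 0.0125], 0, 1], [[0.0, 0.0, 0.0125], 0, 1], [[0.0, 0.0, 0.0125], 0, 0.0], [[0.0, 0.0, 0.0125], 0, 0.0], [[0.0, 0.0, 0.0125], 0, 0.0], [[0.0, 0.0, -0.05], 0, 0.0], [[0.0, 0.0, -0.05], 0, 1], [[0.0, 0.0, -0.05], 0, 1]]}}

```text
time: 54.28
tool_pos: [0.5234, 0.2846, 0.1462]
ee_rot: [3.141, 0.001, -2.9]
wrist_force: [-1.3, 0.1, 0.0]
width: 0.0305
finger_force: 0.0
```

```bash
cat > tr.py <<'E'
from h import *
s=robot.snapshot('side'); X=xyz(s)
P=X[...,:2]-TRAY; x,y=P@U,P@V
for yy in np.arange(.05,-.06,-.008):
    print(yy.round(3),[ (lambda m: int(np.median(X[m][:,2])*1000) if m.sum() else 0)((abs(x-xx)<.009)&(abs(y-yy)<.004)&(X[...,2]>.055)&(X[...,2]<.12)) for xx in np.arange(-.1,.11,.02)])
o=robot.get_obs();print(o['tool_pos'],o['width'],(o['tool_pos'][:2]-TRAY)@U,(o['tool_pos'][:2]-TRAY)@V)
E
python3 tr.py
```

```text
0.05 [83, 79, 79, 79, 79, 79, 76, 72, 71, 71, 61]
0.042 [88, 79, 79, 80, 79, 78, 76, 71, 71, 70, 59]
0.034 [83, 79, 80, 80, 79, 79, 78, 72, 72, 70, 61]
0.026 [83, 72, 76, 76, 77, 78, 77, 71, 72, 72, 61]
0.018 [91, 71, 72, 71, 77, 76, 74, 70, 71, 72, 60]
0.01 [68, 68, 71, 72, 78, 78, 78, 78, 78, 80, 60]
0.002 [88, 71, 71, 72, 78, 79, 80, 80, 79, 79, 59]
-0.006 [85, 71, 72, 73, 80, 79, 79, 80, 80, 79, 59]
-0.014 [79, 70, 72, 72, 78, 76, 78, 77, 78, 78, 60]
-0.022 [88, 69, 74, 74, 76, 78, 77, 72, 73, 73, 60]
-0.03 [74, 64, 78, 79, 79, 78, 79, 74, 72, 72, 62]
-0.038 [73, 78, 79, 80, 79, 79, 78, 74, 71, 72, 62]
-0.046 [92, 79, 79, 80, 80, 78, 79, 73, 74, 72, 0]
-0.054 [92, 81, 81, 80, 81, 79, 78, 0, 0, 0, 0]
[0.52279159 0.28428214 0.14494037] 0.02636331860600618 -0.00606672229780706 -0.0012256857255579377
```

All three scrapers lie flat side by side (handles at 79 mm, blades at 71 mm). Next is the guard: grip it by its sides and swing it back.

```bash
python3 -c "
from h import *
tool(at(HINGE,-.055,0,.17),Y+np.pi)"
```

```text
shift [ 0.0629 -0.1311 -0.025 ] turn10 0.03 q6 -1.41
```

>>> {"fn": "carry_out", "kwargs": {"steps": [[[0.0, 0.0, -0.04], 0.0, -0.25], [[0.063, -0.131, -0.04], 0.03, -0.25], [[0.063, -0.131, -0.04], 0.03, -0.25], [[0.063, -0.131, -0.04], 0.03, -0.25], [[0.063, -0.131, -0.02], 0.03, -0.25], [[0.063, -0.131, -0.02], 0.03, -0.25], [[0.063, -0.131, -0.02], 0.03, -0.25]]}}

```text
time: 55.2
tool_pos: [0.4934, 0.1428, 0.1655]
ee_rot: [3.141, -0.001, -2.904]
wrist_force: [-0.2, -0.3, -0.2]
width: 0.0587
finger_force: 0.0
```

```bash
python3 -c "
from h import *
t=robot.snapshot('top')
tool(at(HINGE,-.055,0,.097),Y+np.pi);o=robot.get_obs();print(o['tool_pos'],o['width'],o['ee_rot'])"
```

```text
shift [ 0.0007 -0.0007  0.0689] turn10 0.0 q6 -1.64
[0.49367058 0.14282257 0.16593282] 0.058628048410974576 [ 3.14135111e+00  1.45382841e-04 -2.90410462e+00]
```

>>> {"fn": "carry_out", "kwargs": {"steps": [[[0.001, -0.001, 0.03], 0, -0.25], [[0.001, -0.001, 0.055], 0, -0.25], [[0.001, -0.001, 0.068], 0, -0.25], [[0.001, -0.001, 0.068], 0, -0.25], [[0.001, -0.001, 0.068], 0, 1], [[0.001, -0.001, 0.068], 0, 1], [[0.001, -0.001, 0.068], 0, 1], [[0.001, -0.001, 0.068], 0, 1]]}}

```text
time: 56.25
tool_pos: [0.4936, 0.1413, 0.0991]
ee_rot: [3.142, 0.003, -2.905]
wrist_force: [-0.0, 0.2, 4.2]
width: 0.0435
finger_force: 30.0
```

>>> {"fn": "carry_out", "kwargs": {"steps": [[[-0.0035, 0.0, -0.0095], 0, 1], [[-0.0085, 0.0, -0.018], 0, 1], [[-0.015, 0.0, -0.0255], 0, 1], [[-0.0225, 0.0, -0.032], 0, 1], [[-0.0315, 0.0, -0.037], 0, 1], [[-0.0405, 0.0, -0.04], 0, 1], [[-0.0505, 0.0, -0.042], 0, 1], [[-0.0605, 0.0, -0.042], 0, 1], [[-0.07, 0.0, -0.04], 0, 1], [[-0.0795, 0.0, -0.0365], 0, 1]]}}

```text
time: 57.5
tool_pos: [0.5707, 0.1599, 0.1384]
ee_rot: [3.142, 0.002, -2.905]
wrist_force: [-7.4, -1.6, 3.4]
width: 0.0438
finger_force: 30.0
```

>>> {"fn": "carry_out", "kwargs": {"steps": [[[0.0, 0.0, 0.0], 0, 1], [[0.0, 0.0, 0.0], 0, 1]]}}

```text
time: 57.75
tool_pos: [0.5717, 0.1602, 0.1381]
ee_rot: [3.141, 0.006, -2.905]
wrist_force: [-4.9, -0.4, 3.3]
width: 0.0439
finger_force: 30.0
```

```bash
python3 -c "
from h import *
o=robot.get_obs();p=o['tool_pos'];print(p,o['width'],o['finger_force'],(p[:2]-HINGE)@U,(p[:2]-HINGE)@V,p[2]+.019-.1)
s=robot.snapshot('side');cv2.imwrite('pics/p14.png',cv2.resize(s['image'][110:260,240:400,::-1],None,fx=4.5,fy=3.8))"
```

```text
[0.57167081 0.16017163 0.13812135] 0.043850522043219646 30.000018998980522 0.02560743529437481 -0.0007713894916075315 0.05712134632069296
```

View pics/p14.png

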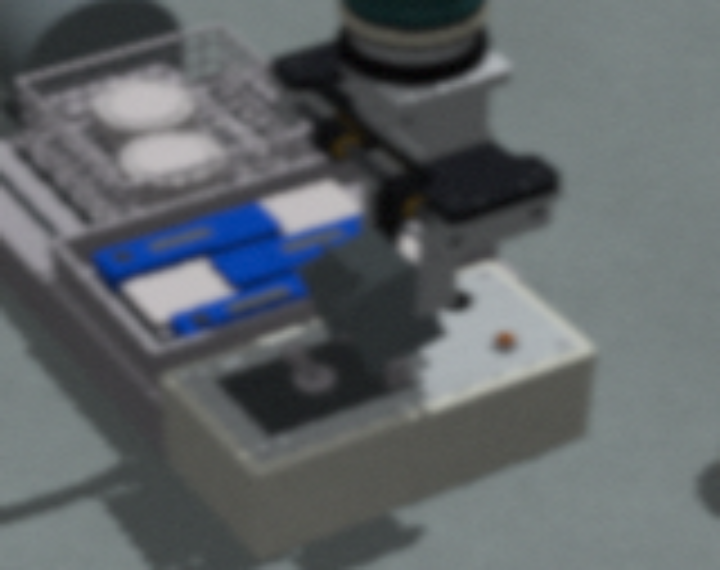

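The guard is swung back past vertical at about (365,270), uncovering the toggle at (315,375). Three scrapers and two lids lie flat. I'll release and move to the toggle's front.

>>> {"fn": "carry_out", "kwargs": {"steps": [[[0.0, 0.0, 0.0], 0, -0.2], [[0.0, 0.0, 0.0], 0, -0.2], [[0.0, 0.0, 0.0], 0, -0.2], [[0.0, 0.0, -0.05], 0, -0.2], [[0.0, 0.0, -0.1], 0, -0.2], [[0.0, 0.0, -0.1], 0, 1], [[0.107, 0.0, -0.1], 0, 1], [[0.107, 0.0, -0.1], 0, 1], [[0.107, 0.0, -0.1], 0, 1], [[0.107, 0.0, -0.1], 0, 1]]}}

```text
time: 59.05
tool_pos: [0.4664, 0.1346, 0.2337]
ee_rot: [3.142, 0.0, -2.905]
wrist_force: [0.1, 1.2, 0.8]
width: 0.0099
finger_force: 0.0
```

```bash
cat > gd.py <<'E'
from h import *
o=robot.get_obs();p=o['tool_pos'];print(p,o['width'],(p[:2]-HINGE)@U,(p[:2]-HINGE)@V)
for n in('side','top'):
    s=robot.snapshot(n); X=xyz(s); P=X[...,:2]-HINGE; x,y=P@U,P@V
    print(n,[(round(xx,3),(lambda m:(np.percentile(X[m][:,2],[50,95])*1000).astype(int).tolist() if m.sum() else 0)((abs(x-xx)<.0055)&(abs(y)<.018)&(X[...,2]>.05)&(X[...,2]<.21))) for xx in np.arange(-.09,.101,.01)])
    m=(abs(y)<.008)&(X[...,2]>.1)&(X[...,2]<.135)&(x>-.07)&(x<-.005); q=X[m]; print(n,'toggle pts',m.sum(),np.c_[x[m],y[m],X[m][:,2]].mean(0) if m.sum() else 0)
E
python3 gd.py; python3 -c "
from h import *
tool(at(HINGE,-.082,0,.115),Y+np.pi)"
```

```text
[0.46635396 0.13459653 0.23368249] 0.009920551728601545 -0.08277022723570752 -0.0008649597420831261
side [(np.float64(-0.09), [86, 110]), (np.float64(-0.08), [104, 110]), (np.float64(-0.07), [118, 138]), (np.float64(-0.06), [137, 140]), (np.float64(-0.05), [137, 139]), (np.float64(-0.04), [137, 140]), (np.float64(-0.03), [136, 139]), (np.float64(-0.02), [137, 139]), (np.float64(-0.01), [137, 139]), (np.float64(-0.0), [137, 140]), (np.float64(0.01), [135, 136]), (np.float64(0.02), [86, 90]), (np.float64(0.03), [85, 89]), (np.float64(0.04), [85, 88]), (np.float64(0.05), [86, 89]), (np.float64(0.06), [86, 88]), (np.float64(0.07), [86, 89]), (np.float64(0.08), [86, 89]), (np.float64(0.09), [86, 90]), (np.float64(0.1), [86, 88])]
side toggle pts 28 [-0.0547471  -0.00068379  0.12742803]
top [(np.float64(-0.09), [85, 88]), (np.float64(-0.08), 0), (np.float64(-0.07), 0), (np.float64(-0.06), 0), (np.float64(-0.05), 0), (np.float64(-0.04), 0), (np.float64(-0.03), 0), (np.float64(-0.02), 0), (np.float64(-0.01), 0), (np.float64(-0.0), 0), (np.float64(0.01), 0), (np.float64(0.02), 0), (np.float64(0.03), 0), (np.float64(0.04), 0), (np.float64(0.05), 0), (np.float64(0.06), [86, 89]), (np.float64(0.07), [85, 88]), (np.float64(0.08), [85, 89]), (np.float64(0.09), [85, 89]), (np.float64(0.1), [86, 89])]
top toggle pts 0 0
shift [-0.0003  0.0009  0.1188] turn10 -0.01 q6 -1.64
```

The guard dropped shut after release, so it had not gone far enough. I'll grip again, swing to the stop, and check before leaving.

>>> {"fn": "carry_out", "kwargs": {"steps": [[[-0.028, 0.001, 0.05], 0, -0.25], [[-0.028, 0.001, 0.05], 0, -0.25], [[-0.028, 0.001, 0.05], 0, -0.25], [[-0.028, 0.001, 0.05], 0, -0.25], [[-0.028, 0.001, 0.05], 0, -0.25], [[-0.028, 0.001, 0.05], 0, -0.25], [[-0.028, 0.001, 0.1], 0, -0.25], [[-0.028, 0.001, 0.13], 0, -0.25], [[-0.028, 0.001, 0.136], 0, -0.25], [[-0.028, 0.001, 0.136], 0, -0.25]]}}

```text
time: 60.4
tool_pos: [0.4933, 0.1422, 0.099]
ee_rot: [3.142, 0.001, -2.905]
wrist_force: [-0.8, -0.3, 0.7]
width: 0.0588
finger_force: 0.0
```

>>> {"fn": "carry_out", "kwargs": {"steps": [[[0.0, 0.0, 0.0], 0, 1], [[0.0, 0.0, 0.0], 0, 1], [[0.0, 0.0, 0.0], 0, 1], [[0.0, 0.0, 0.0], 0, 1]]}}

```text
time: 60.9
tool_pos: [0.4943, 0.1414, 0.1]
ee_rot: [-3.14, 0.003, -2.905]
wrist_force: [-0.3, -2.9, 6.4]
width: 0.0436
finger_force: 30.0
```

```bash
python3 -c "
from h import *
o=robot.get_obs();p=o['tool_pos'];print(p,o['width'],o['finger_force'],(p[:2]-HINGE)@U,(p[:2]-HINGE)@V,p[2]+.019-.1)"
```

```text
[0.49428538 0.14144793 0.10003278] 0.0436290911651138 29.99422342982143 -0.054010921268721424 -0.0007735164452300648 0.019032775088295248
```

>>> {"fn": "carry_out", "kwargs": {"steps": [[[-0.0045, 0.0, -0.01], 0, 1], [[-0.011, 0.0, -0.0185], 0, 1], [[-0.019, 0.0, -0.026], 0, 1], [[-0.028, 0.0, -0.032], 0, 1], [[-0.038, 0.0, -0.036], 0, 1], [[-0.049, 0.0, -0.038], 0, 1], [[-0.0595, 0.0, -0.038], 0, 1], [[-0.0705, 0.0, -0.036], 0, 1], [[-0.0805, 0.0, -0.032], 0, 1], [[-0.0895, 0.0, -0.026], 0, 1]]}}

```text
time: 62.15
tool_pos: [0.5791, 0.162, 0.1258]
ee_rot: [-3.14, -0.003, -2.906]
wrist_force: [-2.9, -5.1, 9.8]
width: 0.0435
finger_force: 30.0
```

```bash
python3 gd.py | cut -c1-1200
```

```text
[0.57908215 0.16199611 0.1258112 ] 0.043477835636083706 0.03323997459737332 -0.0007407808167281919
side [(np.float64(-0.09), [85, 89]), (np.float64(-0.08), [86, 89]), (np.float64(-0.07), [86, 89]), (np.float64(-0.06), [87, 90]), (np.float64(-0.05), [88, 126]), (np.float64(-0.04), [91, 123]), (np.float64(-0.03), [91, 143]), (np.float64(-0.02), [88, 170]), (np.float64(-0.01), [147, 189]), (np.float64(-0.0), [137, 179]), (np.float64(0.01), [178, 182]), (np.float64(0.02), [180, 183]), (np.float64(0.03), [86, 182]), (np.float64(0.04), [86, 170]), (np.float64(0.05), [86, 89]), (np.float64(0.06), [86, 88]), (np.float64(0.07), [86, 89]), (np.float64(0.08), [86, 89]), (np.float64(0.09), [86, 88]), (np.float64(0.1), [86, 88])]
side toggle pts 41 [-0.04438215 -0.00379973  0.11807876]
top [(np.float64(-0.09), 0), (np.float64(-0.08), 0), (np.float64(-0.07), [86, 89]), (np.float64(-0.06), [86, 94]), (np.float64(-0.05), [87, 128]), (np.float64(-0.04), [90, 113]), (np.float64(-0.03), [87, 94]), (np.float64(-0.02), [86, 91]), (np.float64(-0.01), [90, 191]), (np.float64(-0.0), [173, 179]), (np.float64(0.01), [178, 182]), (np.float64(0.02), [174, 174]), (np.float64(0.03), 0), (np.float64(0.04), 0), (np.float64(0.05), 0), (np.float64(0.06), 0), (np.float64(0.07), 0), (np.float64(0.08), 0), (np.float64(0.09), 0), (np.float64(0.1), 0)]
top toggle pts 26 [-0.04890913 -0.00015954  0.12210947]
```

>>> {"fn": "carry_out", "kwargs": {"steps": [[[-0.005, 0.0, 0.005], 0, 1], [[-0.009, 0.0, 0.009], 0, 1], [[-0.013, 0.0, 0.0135], 0, 1], [[-0.016, 0.0, 0.018], 0, 1], [[-0.016, 0.0, 0.018], 0, 1]]}}

```text
time: 62.88
tool_pos: [0.6005, 0.1671, 0.1116]
ee_rot: [-3.14, 0.013, -2.906]
wrist_force: [5.8, -1.0, 11.6]
width: 0.0394
finger_force: 41.2
```

```bash
python3 gd.py | cut -c1-1200
```

```text
[0.60049365 0.16712885 0.1116404 ] 0.03935980288423846 0.055258044611840654 -0.0007866978255800065
side [(np.float64(-0.09), [86, 90]), (np.float64(-0.08), [86, 90]), (np.float64(-0.07), [87, 91]), (np.float64(-0.06), [87, 90]), (np.float64(-0.05), [88, 128]), (np.float64(-0.04), [91, 124]), (np.float64(-0.03), [90, 99]), (np.float64(-0.02), [87, 91]), (np.float64(-0.01), [87, 127]), (np.float64(-0.0), [104, 163]), (np.float64(0.01), [133, 176]), (np.float64(0.02), [176, 189]), (np.float64(0.03), [162, 174]), (np.float64(0.04), [172, 174]), (np.float64(0.05), [170, 185]), (np.float64(0.06), [86, 157]), (np.float64(0.07), [86, 88]), (np.float64(0.08), [86, 89]), (np.float64(0.09), [87, 89]), (np.float64(0.1), [86, 88])]
side toggle pts 41 [-0.04472661 -0.00379763  0.11815637]
top [(np.float64(-0.09), 0), (np.float64(-0.08), 0), (np.float64(-0.07), 0), (np.float64(-0.06), 0), (np.float64(-0.05), [122, 127]), (np.float64(-0.04), [89, 110]), (np.float64(-0.03), [87, 93]), (np.float64(-0.02), [86, 90]), (np.float64(-0.01), [87, 91]), (np.float64(-0.0), [100, 104]), (np.float64(0.01), [171, 190]), (np.float64(0.02), [88, 190]), (np.float64(0.03), [171, 176]), (np.float64(0.04), 0), (np.float64(0.05), 0), (np.float64(0.06), 0), (np.float64(0.07), 0), (np.float64(0.08), 0), (np.float64(0.09), 0), (np.float64(0.1), 0)]
top toggle pts 14 [-0.04416888 -0.00074696  0.11714492]
```

>>> {"fn": "carry_out", "kwargs": {"steps": [[[0.0, 0.0, 0.0], 0, -0.4], [[0.0, 0.0, 0.0], 0, -0.4], [[0.0, 0.0, 0.0], 0, -0.4], [[0.0, 0.0, 0.0], 0, -0.4], [[-0.02, 0.0, 0.0], 0, -0.4], [[-0.045, 0.0, 0.0], 0, -0.4], [[-0.045, 0.0, -0.06], 0, -0.4], [[-0.045, 0.0, -0.12], 0, -0.4], [[-0.045, 0.0, -0.15], 0, -0.4], [[-0.045, 0.0, -0.15], 0, -0.4]]}}

```text
time: 64.22
tool_pos: [0.6404, 0.1777, 0.2598]
ee_rot: [-3.141, 0.007, -2.905]
wrist_force: [-0.7, 0.0, -0.1]
width: 0.0662
finger_force: 0.0
```

```bash
python3 gd.py | cut -c1-1200; python3 -c "
from h import *
tool(at(HINGE,-.082,0,.25),Y+np.pi)"
```

```text
[0.64043514 0.17773259 0.25979964] 0.06621592225630038 0.09657300374555988 0.00012779072711482584
side [(np.float64(-0.09), [85, 89]), (np.float64(-0.08), [86, 90]), (np.float64(-0.07), [86, 88]), (np.float64(-0.06), [87, 89]), (np.float64(-0.05), [88, 127]), (np.float64(-0.04), [92, 124]), (np.float64(-0.03), [91, 99]), (np.float64(-0.02), [87, 93]), (np.float64(-0.01), [87, 90]), (np.float64(-0.0), [90, 131]), (np.float64(0.01), [127, 167]), (np.float64(0.02), [137, 173]), (np.float64(0.03), [169, 178]), (np.float64(0.04), [177, 185]), (np.float64(0.05), [163, 166]), (np.float64(0.06), [158, 162]), (np.float64(0.07), [87, 157]), (np.float64(0.08), [86, 91]), (np.float64(0.09), [86, 89]), (np.float64(0.1), [85, 88])]
side toggle pts 40 [-0.04487059 -0.00392159  0.11833061]
top [(np.float64(-0.09), 0), (np.float64(-0.08), 0), (np.float64(-0.07), 0), (np.float64(-0.06), 0), (np.float64(-0.05), 0), (np.float64(-0.04), 0), (np.float64(-0.03), 0), (np.float64(-0.02), 0), (np.float64(-0.01), 0), (np.float64(-0.0), 0), (np.float64(0.01), 0), (np.float64(0.02), 0), (np.float64(0.03), [182, 186]), (np.float64(0.04), [165, 184]), (np.float64(0.05), [162, 166]), (np.float64(0.06), [159, 161]), (np.float64(0.07), [88, 88]), (np.float64(0.08), [85, 90]), (np.float64(0.09), [86, 89]), (np.float64(0.1), [85, 89])]
top toggle pts 0 0
shift [ 0.1769 -0.0003  0.0048] turn10 -0.0 q6 -1.62
```

The guard stays fully back. Now I'll go to the toggle's front and push it rearward.

>>> {"fn": "carry_out", "kwargs": {"steps": [[[0.179, 0.0, 0.0], 0, 1], [[0.179, 0.0, 0.0], 0, 1], [[0.179, 0.0, 0.0], 0, 1], [[0.179, 0.0, 0.0], 0, 1], [[0.179, 0.0, 0.06], 0, 1], [[0.179, 0.0, 0.06], 0, 1], [[0.179, 0.0, 0.06], 0, 1], [[0.179, 0.0, 0.06], 0, 1]]}}

```text
time: 65.32
tool_pos: [0.4679, 0.1359, 0.1998]
ee_rot: [-3.141, 0.006, -2.905]
wrist_force: [0.5, 0.1, 0.9]
width: 0.0007
finger_force: 0.0
```

```bash
python3 -c "
from h import *
tool(at(HINGE,-.084,-.001,.114),Y+np.pi);o=robot.get_obs();print(o['tool_pos'],o['width'])"
```

```text
shift [ 0.0036 -0.001   0.0858] turn10 -0.0 q6 -1.64
[0.46794651 0.13585724 0.19981967] 0.000720708108595593
```

>>> {"fn": "carry_out", "kwargs": {"steps": [[[0.004, -0.001, 0.05], 0, 1], [[0.004, -0.001, 0.086], 0, 1], [[0.004, -0.001, 0.086], 0, 1], [[-0.01, -0.001, 0.086], 0, 1], [[-0.02, -0.001, 0.086], 0, 1], [[-0.03, -0.001, 0.086], 0, 1], [[-0.038, -0.001, 0.086], 0, 1], [[-0.043, -0.001, 0.086], 0, 1], [[-0.046, -0.001, 0.086], 0, 1], [[-0.046, -0.001, 0.086], 0, 1]]}}

```text
time: 66.58
tool_pos: [0.5086, 0.1448, 0.1103]
ee_rot: [-3.142, -0.004, -2.905]
wrist_force: [-7.3, -1.7, 5.4]
width: 0.0005
finger_force: 3.8
```

```bash
python3 gd.py | cut -c1-1200|grep -v top
```

```text
[0.50859499 0.14484674 0.1102564 ] 0.0004585852029020211 -0.03930333520144194 -0.000834793554164593
side [(np.float64(-0.09), [86, 88]), (np.float64(-0.08), [86, 89]), (np.float64(-0.07), [87, 89]), (np.float64(-0.06), [86, 89]), (np.float64(-0.05), [136, 181]), (np.float64(-0.04), [133, 175]), (np.float64(-0.03), [98, 137]), (np.float64(-0.02), [89, 125]), (np.float64(-0.01), [88, 90]), (np.float64(-0.0), [88, 105]), (np.float64(0.01), [94, 105]), (np.float64(0.02), [87, 100]), (np.float64(0.03), [94, 167]), (np.float64(0.04), [184, 186]), (np.float64(0.05), [162, 165]), (np.float64(0.06), [160, 162]), (np.float64(0.07), [85, 136]), (np.float64(0.08), [86, 88]), (np.float64(0.09), [85, 88]), (np.float64(0.1), [86, 89])]
side toggle pts 46 [-0.03464049 -0.00308041  0.11755807]
```

>>> {"fn": "carry_out", "kwargs": {"steps": [[[0.02, 0.0, 0.0], 0, 1], [[0.035, 0.0, 0.0], 0, 1], [[0.035, 0.0, -0.06], 0, 1], [[0.035, 0.0, -0.12], 0, 1], [[0.035, 0.0, -0.15], 0, 1], [[0.035, 0.0, -0.15], 0, 1], [[-0.02, 0.0, -0.15], 0, 1], [[-0.08, 0.0, -0.15], 0, 1], [[-0.135, 0.0, -0.15], 0, 1], [[-0.135, 0.0, -0.15], 0, 1]]}}

```text
time: 67.92
tool_pos: [0.643, 0.177, 0.2507]
ee_rot: [3.141, -0.012, -2.905]
wrist_force: [-0.4, 0.6, -0.2]
width: 0.0005
finger_force: 0.0
```

```bash
python3 gd.py | cut -c1-1200|grep -v top;  python3 -c "
from h import *
tool(at(HINGE,.09,-.001,.146),Y+np.pi)"
```

```text
[0.64298287 0.1769937  0.25070618] 0.0004818786255347855 0.09887555307999925 -0.0011894540196497987
side [(np.float64(-0.09), [86, 89]), (np.float64(-0.08), [86, 89]), (np.float64(-0.07), [87, 89]), (np.float64(-0.06), [86, 89]), (np.float64(-0.05), [87, 89]), (np.float64(-0.04), [88, 94]), (np.float64(-0.03), [95, 117]), (np.float64(-0.02), [111, 128]), (np.float64(-0.01), [86, 122]), (np.float64(-0.0), [99, 131]), (np.float64(0.01), [121, 165]), (np.float64(0.02), [136, 170]), (np.float64(0.03), [167, 177]), (np.float64(0.04), [176, 184]), (np.float64(0.05), [163, 165]), (np.float64(0.06), [159, 163]), (np.float64(0.07), [86, 88]), (np.float64(0.08), [86, 89]), (np.float64(0.09), [87, 90]), (np.float64(0.1), [85, 88])]
side toggle pts 53 [-0.02325432 -0.0034227   0.11598996]
shift [ 5.900e-03 -1.000e-04  1.104e-01] turn10 -0.0 q6 -1.62
```

The toggle now leans fully to the rear. I'll push the guard forward from behind so that it drops shut.

>>> {"fn": "carry_out", "kwargs": {"steps": [[[0.0, 0.0, 0.06], 0, 1], [[0.0, 0.0, 0.102], 0, 1], [[0.0, 0.0, 0.102], 0, 1], [[0.03, 0.0, 0.102], 0, 1], [[0.05, 0.0, 0.102], 0, 1], [[0.07, 0.0, 0.102], 0, 1], [[0.085, 0.0, 0.102], 0, 1], [[0.094, 0.0, 0.102], 0, 1], [[0.094, 0.0, 0.102], 0, 1], [[0.06, 0.0, 0.08], 0, 1]]}}

```text
time: 69.28
tool_pos: [0.5846, 0.1632, 0.1909]
ee_rot: [-3.141, 0.016, -2.905]
wrist_force: [-0.4, -0.3, -1.0]
width: 0.0006
finger_force: 0.0
```

>>> {"fn": "carry_out", "kwargs": {"steps": [[[-0.04, 0.0, 0.0], 0, 1], [[-0.04, 0.0, -0.06], 0, 1], [[-0.04, 0.0, -0.12], 0, 1], [[-0.04, 0.0, -0.12], 0, 1], [[-0.04, 0.0, -0.12], 0, 1], [[-0.04, 0.0, -0.12], 0, 1]]}}

```text
time: 70.03
tool_pos: [0.6211, 0.172, 0.2992]
ee_rot: [3.141, -0.002, -2.905]
wrist_force: [-0.3, -0.2, 0.4]
width: 0.0003
finger_force: 0.0
```

```bash
python3 gd.py | cut -c1-1200|grep -v top; python3 tr.py; python3 lid.py; python3 -c "
from h import *
t=robot.snapshot('top')
print([ (np.round(cv2.minEnclosingCircle(k)[0]),plane(t,cv2.minEnclosingCircle(k)[0],.02).round(4)[:2]) for k in lids(t)])"
```

```text
[0.62108194 0.17200072 0.29917242] 0.00034058386194909884 0.07641464014085483 -0.0008926127286763529
side [(np.float64(-0.09), [85, 100]), (np.float64(-0.08), [104, 111]), (np.float64(-0.07), [117, 138]), (np.float64(-0.06), [137, 140]), (np.float64(-0.05), [137, 140]), (np.float64(-0.04), [137, 140]), (np.float64(-0.03), [137, 140]), (np.float64(-0.02), [137, 140]), (np.float64(-0.01), [137, 140]), (np.float64(-0.0), [137, 140]), (np.float64(0.01), [136, 137]), (np.float64(0.02), [86, 90]), (np.float64(0.03), [86, 89]), (np.float64(0.04), [86, 89]), (np.float64(0.05), [86, 88]), (np.float64(0.06), [87, 89]), (np.float64(0.07), [86, 89]), (np.float64(0.08), [86, 91]), (np.float64(0.09), [86, 89]), (np.float64(0.1), [87, 89])]
side toggle pts 22 [-0.06206193 -0.00081135  0.12261425]
0.05 [80, 78, 79, 80, 78, 79, 78, 72, 72, 71, 59]
0.042 [90, 80, 80, 80, 80, 79, 78, 72, 72, 71, 60]
0.034 [82, 79, 79, 79, 80, 80, 78, 71, 71, 70, 60]
0.026 [81, 74, 77, 74, 77, 76, 75, 71, 71, 72, 60]
0.018 [84, 68, 71, 71, 76, 76, 77, 73, 73, 72, 62]
0.01 [88, 70, 71, 72, 78, 78, 78, 79, 78, 77, 61]
0.0
[... 660 characters left out ...]
 60]
0.0 [77, 78, 79, 75, 60]
0.01 [58, 75, 80, 78, 72]
0.02 [66, 75, 80, 79, 78]
0.03 [69, 79, 80, 80, 79]
0.04 [63, 79, 79, 80, 80]
0.05 [76, 79, 80, 80, 80]
0.06 [58, 75, 80, 80, 79]
0.07 [86, 85, 96, 94, 93]
[0.62150523 0.17203895 0.29880185] 0.0003473646944925938 0.045606546506107515 -0.2890908891892346
[(array([106., 444.]), array([-0.0048,  0.6153])), (array([ 66., 444.]), array([-0.0056,  0.721 ])), (array([105., 402.]), array([0.1015, 0.6249])), (array([ 65., 402.]), array([0.1013, 0.7309])), (array([160., 250.]), array([0.5094, 0.5018])), (array([186., 247.]), array([0.5174, 0.4286])), (array([322., 157.]), array([0.7807, 0.0547])), (array([386.,  99.]), array([ 0.9569, -0.1317]))]
```

```bash
python3 -c "
from bench import robot
print(robot.close_job())"
```

```text
the job is handed in; nothing more can be done
None
```

The job is handed in: all three scrapers lie flat in the tray, both lids lie flat in the basket, the toggle is fully to the rear and the guard is shut over it, after about 70 s of the 208 s allowed.

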